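# Reload the keyed blank station of a dental mill

## Task

Take the amber spent remnants out of the loading station and drop them all into the wire scrap basket; then put each fresh ivory blank into a nest of its own, turned whichever way round lets its notch go over that nest's orange key, so that its yellow plate sits flat on the nest's floor. When all the blanks are home, press the green start button right down, and leave the other things on the counter alone.

Things in the scene. Friction and masses are not known exactly. Their poses are not given: they have to be found in the camera images.
- station: Aluminium loading station fixed to the counter, 125 (x) x 377 (y) x 20 mm, with four pockets (nests) 92 mm apart along its y. Origin: centre of its underside, z up. Each nest has one orange key on its floor, at one or the other short end: which end differs from nest to nest and start to start and is not among the readings; it must be seen or felt.
- nest1 (a point): Centre of a nest's floor, 10 mm above the counter, axes as the station's. The nest is a pocket 96 (x) x 62 (y) mm, 10 mm deep. Its orange key, 9 x 8 mm, 10 mm tall, stands against either the +x end, 12 mm to +y of the centreline, or the -x end, 12 mm to -y. A blank whose notch meets the key drops to the floor with 3 mm play; the wrong way round it stands 10 mm too high.
- nest2 (a point): Centre of a nest's floor, 10 mm above the counter, axes as the station's. The nest is a pocket 96 (x) x 62 (y) mm, 10 mm deep. Its orange key, 9 x 8 mm, 10 mm tall, stands against either the +x end, 12 mm to +y of the centreline, or the -x end, 12 mm to -y. A blank whose notch meets the key drops to the floor with 3 mm play; the wrong way round it stands 10 mm too high.
- nest3 (a point): Centre of a nest's floor, 10 mm above the counter, axes as the station's. The nest is a pocket 96 (x) x 62 (y) mm, 10 mm deep. Its orange key, 9 x 8 mm, 10 mm tall, stands against either the +x end, 12 mm to +y of the centreline, or the -x end, 12 mm to -y. A blank whose notch meets the key drops to the floor with 3 mm play; the wrong way round it stands 10 mm too high.
- nest4 (a point): Centre of a nest's floor, 10 mm above the counter, axes as the station's. The nest is a pocket 96 (x) x 62 (y) mm, 10 mm deep. Its orange key, 9 x 8 mm, 10 mm tall, stands against either the +x end, 12 mm to +y of the centreline, or the -x end, 12 mm to -y. A blank whose notch meets the key drops to the floor with 3 mm play; the wrong way round it stands 10 mm too high.
- blank1: Fresh blank, 0.2 kg (three or four are present, else None): yellow carrier plate 90 (x) x 56 (y) x 12 mm with an ivory block 56 x 40 x 35 mm centred on top; 47 mm high. Origin: centre of underside, z up. A notch 14 mm wide, 10 mm deep, right through the plate's thickness, is in its +x end, centred 12 mm to the +y side of the centreline. Starts on the counter at any yaw.
- blank2: Fresh blank, 0.2 kg (three or four are present, else None): yellow carrier plate 90 (x) x 56 (y) x 12 mm with an ivory block 56 x 40 x 35 mm centred on top; 47 mm high. Origin: centre of underside, z up. A notch 14 mm wide, 10 mm deep, right through the plate's thickness, is in its +x end, centred 12 mm to the +y side of the centreline. Starts on the counter at any yaw.
- blank3: Fresh blank, 0.2 kg (three or four are present, else None): yellow carrier plate 90 (x) x 56 (y) x 12 mm with an ivory block 56 x 40 x 35 mm centred on top; 47 mm high. Origin: centre of underside, z up. A notch 14 mm wide, 10 mm deep, right through the plate's thickness, is in its +x end, centred 12 mm to the +y side of the centreline. Starts on the counter at any yaw.
- blank4: Fresh blank, 0.2 kg (three or four are present, else None): yellow carrier plate 90 (x) x 56 (y) x 12 mm with an ivory block 56 x 40 x 35 mm centred on top; 47 mm high. Origin: centre of underside, z up. A notch 14 mm wide, 10 mm deep, right through the plate's thickness, is in its +x end, centred 12 mm to the +y side of the centreline. Starts on the counter at any yaw.
- remnant1: Spent remnant (three or four are present, else None): amber block 52 (x) x 38 (y) x 36 mm with dark milled holes in its top. Origin: centre of the underside, z up. Starts loose on the floor of one of the nests.
- remnant2: Spent remnant (three or four are present, else None): amber block 52 (x) x 38 (y) x 36 mm with dark milled holes in its top. Origin: centre of the underside, z up. Starts loose on the floor of one of the nests.
- remnant3: Spent remnant (three or four are present, else None): amber block 52 (x) x 38 (y) x 36 mm with dark milled holes in its top. Origin: centre of the underside, z up. Starts loose on the floor of one of the nests.
- remnant4: Spent remnant (three or four are present, else None): amber block 52 (x) x 38 (y) x 36 mm with dark milled holes in its top. Origin: centre of the underside, z up. Starts loose on the floor of one of the nests.
- basket: Wire scrap basket fixed to the counter, 160 (x) x 210 (y) x 70 mm outside, walls 3 mm, floor 4 mm thick, open at the top. Origin: centre of its underside, z up.
- start (a joint): Travel of the green start button: 0 up, 0.006 m fully down; springs back. It takes 5 N to push fully down, straight down.
- start_top (a point): Centre of the top of the green start button, 32 mm across, on a grey housing fixed to the counter.
- jar: Bystander, to be left alone: empty glass jar, 60 mm wide, 55 mm high. Origin: its underside (tools: on their long axis).
- model: Bystander, to be left alone: plaster dental model, 55 x 65 x 30 mm. Origin: its underside (tools: on their long axis).
- spray: Bystander, to be left alone: white bottle, 60 mm wide, 160 mm high. Origin: its underside (tools: on their long axis).
- mug: Bystander, to be left alone: white mug, 76 mm wide, 90 mm high. Origin: its underside (tools: on their long axis).
- brush: Bystander, to be left alone: brush lying on the counter. Origin: its underside (tools: on their long axis).
- driver: Bystander, to be left alone: screwdriver lying on the counter. Origin: its underside (tools: on their long axis).
Mind the look-alikes: they are no part of the job. What is shaped like the remnant1 but turquoise is not meant. What is shaped like the remnant3 but pink is not meant.

How it is judged:
By the outcome, as a careful person would: the job done as asked, in the order asked, and still so for the second after the job is handed in, with the robot touching nothing.
Of blank1, blank2, blank3, blank4 only 3 to 4 are there at a start; the rules pass over those that are not, and their reading is None.
Of remnant1, remnant2, remnant3, remnant4 only 3 to 4 are there at a start; the rules pass over those that are not, and their reading is None.
At some moment in a run one of blank1, blank2, blank3, blank4 may be knocked a few centimetres aside while the robot is not near it.
It also fails if it takes over 210 s, if anything falls off the work surface, if the arm or the gripper's body presses on something with over 40 N, if the wrist force passes 120 N, or if a joint passes its speed limit or range.

## Robot

A 6-joint arm with a two-finger parallel gripper is mounted at the origin on the work surface. World frame = base frame: x ahead of the robot, y to its left, z up, the work surface at z = 0. Lengths are in mm, angles in rad, forces in N, time in s.
With the tool pointing down it reaches from about 400 to 925 mm from the base axis. Payload 12.5 kg.
Tool frame: the origin (TCP) lies on the centre line of the jaws, within the pads' length; the fingertips stand 25 mm ahead of it and the grasp point (between the pads) lies 6 mm ahead of it; z points along the fingers, x is the direction in which the jaws open and shut, and the axes are right-handed (so a half turn about z gives the same grasp; the last joint's range is limited). The gripper opens to 95 mm and grips with 3 to 60 N. Pads are 20 mm wide; open, the fingers measure 119 mm over their backs; the gripper's body (75 mm by 180 mm) begins 59 mm behind the grasp point.
Start: joints at [0.998, 0.491, 1.559, -0, 1.092, -0.106], TCP at [281.255, 558.157, 239.661] pointing down, gripper open.
Joint ranges: [-3.1, 3.1], [-0.84, 2.19], [0.05, 2.79], [-1.13, 4.28], [0.06, 2.93], [-2.69, 2.69]. Speed limits (rad/s): [2.22, 2.22, 2.79, 3.14, 3.14, 3.14].

## Interface

Orientations are given as a unit quaternion [x, y, z, w].
In Python, from workcell import monitor, vision, ticket gives the robot as it stands. The module is installed in compiled form; this text tells all that it offers.
- The arm moves only by the shell command python3 -m handwheel 'ROWS' [OPENING] [FORCE]. ROWS is a JSON object of lists of equal length, an entry for each row: "slide": the shift along the tool's x, y, z normalised to -1 to 1, where 1 is 0.5 m, a list of three; "turn": the turn about the tool's z normalised to -1 to 1, where 1 is pi rad. In form: {"slide": [[tx, ty, tz], ...], "turn": [turn, ...]}. A call has 1 to 12 rows; each row is the pose to reach, as a shift and turn from the pose commanded when the call began, along the tool's axes at that moment, turning the shorter way round; what a row does not reach only later rows make up. A row lasts 1/10 s, in which the tool goes at most 50 mm and 8.59 degrees, less where a joint would pass 70% of its speed; a pose out of reach is approached as far as the arm can. A call with a number of a shift or a turn outside -1 to 1 is refused whole. A call with a gripper value outside its range is refused whole. OPENING is the gripper's target within -1 to 1 (fully open at 1, half-way at 0, shut at -1), set as the call begins (- or left out, the last holds). The fingers move at their own pace and stop on an object; FORCE is the grip in N (left out, the last holds). Time passes only in rows, so rows that repeat a pose let the fingers close. It gives the time, the measured TCP pose, the force and the opening at its end, in the units of the state.
- monitor.sense(): the state, without advancing time (a new reading comes with each control period).
- vision.read_camera(name): name is "scene" or "top"; returns a dict with "pixels" (420x560x3 uint8, blue, green, red), "mtx" (3x3 intrinsics, pixels), "k1" (the pictures are not rectified: a ray, as slopes to the right and down, at radius r is drawn at 1 + k1 r^2 times it, then the intrinsics apply), "camera_from_world" (4x4, takes a point from world to camera coordinates). Camera axes: x right, y down, z forward; pixel columns grow to the right and rows downward; lengths in mm; the calibration is good to about 2 mm. A picture is of the moment at which its call begins. There is no depth.
- ticket.job_done(): hands the job in, once; it reports no verdict.
Trained networks look in the newest picture that a camera, given by its name, has taken for a name from the list of things; names that differ only in an ending like _2 or _b are one class to them, and where a whole thing is asked for, a point or a joint stands for the part that bears it (a point fixed in the world has none). Each returns a list of dicts, best first, with "confidence" (0 to 1); they miss things now and then, are a little off and sometimes report something else, mostly with a low value. They report only what shows in the picture. A call takes as long as a camera call. They do not tell look-alikes from the thing itself.
- vision.masks_of(camera, label): "region" (420x560 bool, what is visible of it) and "point" ([column, row] in pixels, amid what is visible of it).
- vision.spot_point(camera, label): "point" ([column, row] in pixels: a listed point, or the origin of a listed thing).
The state is a dict: "t": time; "joint_pos": joint angles; "joint_velocities": joint speeds; "joint_torque": joint torques, N m; "tcp_pos": TCP position; "orientation": TCP orientation; "wrist_force": force on the tool from outside, world axes, zero at the start; "ft_torque": the same for the moment, N m; "opening": finger opening in mm.
Only numpy, scipy, OpenCV 4.12 (cv2) and the standard library are available. Lean on these libraries where they do the work, as an engineer would, in place of code of your own. Each camera call takes 0.05 s, during which the arm holds its last target.

## Working session

There is one attempt and no reset: what is moved stays moved. The work goes in short steps, Python scripts to look and compute and a shell command to move; the robot and the scene stay as the last step left them, time stands still between calls to the robot, and variables do not carry over. Pictures are saved under pics/ and viewed, and the job is handed in when it is done.

```bash
mkdir -p pics; ls
cat > h.py <<'E'
import numpy as np, cv2
from workcell import monitor, vision, ticket
def cam(n):
    d=vision.read_camera(n); return d
def save(name,img): cv2.imwrite('pics/'+name,img)
E
python3 - <<'E'
from h import *
for n in ('top','scene'):
    d=cam(n); save(n+'0.png',d['pixels']); print(n,d['mtx'],d['k1'],d['camera_from_world'])
    np.save(n+'_cal.npy',{k:d[k] for k in('mtx','k1','camera_from_world')},allow_pickle=True)
print(monitor.sense())
E
```

```text
pics
top [[392.02708544   0.         278.65023903]
 [  0.         392.02708544 202.34886021]
 [  0.           0.           1.        ]] -0.08103860376852458 [[ 6.49808555e-04 -9.99794786e-01 -2.02475479e-02  7.34552533e+01]
 [-9.88345656e-01  2.44007972e-03 -1.52206799e-01  6.05784001e+02]
 [ 1.52224969e-01  2.01104813e-02 -9.88141249e-01  9.41270458e+02]
 [ 0.00000000e+00  0.00000000e+00  0.00000000e+00  1.00000000e+00]]
scene [[407.57226099   0.         280.39068252]
 [  0.         407.57226099 215.77120738]
 [  0.           0.           1.        ]] -0.015811982328948995 [[-6.09496259e-01  7.92668126e-01  1.38402493e-02  2.94341681e+02]
 [ 6.35542173e-01  4.98966456e-01 -5.89167738e-01 -4.00388942e+02]
 [-4.73920306e-01 -3.50299470e-01 -8.07892211e-01  1.48002584e+03]
 [ 0.00000000e+00  0.00000000e+00  0.00000000e+00  1.00000000e+00]]
{'t': 0.1, 'joint_pos': array([ 9.98401582e-01,  4.91460744e-01,  1.55940829e+00, -5.18388299e-07,
        1.09171476e+00, -1.05567951e-01]), 'joint_velocities': array([ 0.00132996, -0.00151049, -0.0007228 , -0.00089961,  0.00123673,
       -0.00146984]), 'joint_torque': array([ 3.25298541e-03, -6.13623190e+01, -2.58606738e+01,  6.94472599e-02,
        4.69471514e-02, -1.60968915e-05]), 'tcp_pos': array([281.13475118, 557.9717536 , 239.13730697]), 'orientation': array([ 8.51485264e-01,  5.24378298e-01, -4.46904723e-04,  2.14162930e-04]), 'wrist_force': array([ 0.38371268, -0.09049669, -0.30947941]), 'ft_torque': array([-0.00884712,  0.05021889, -0.01624624]), 'opening': 94.83722620832927}
```

View pics/top0.png

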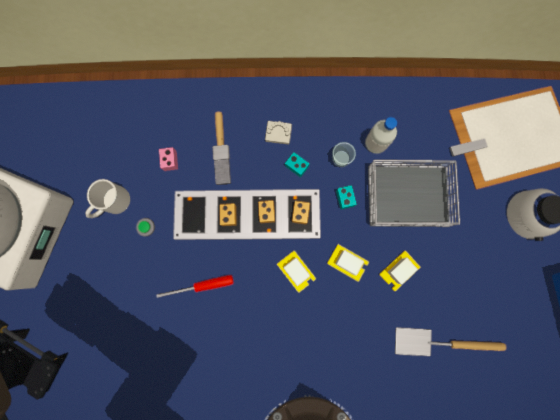

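View pics/scene0.png

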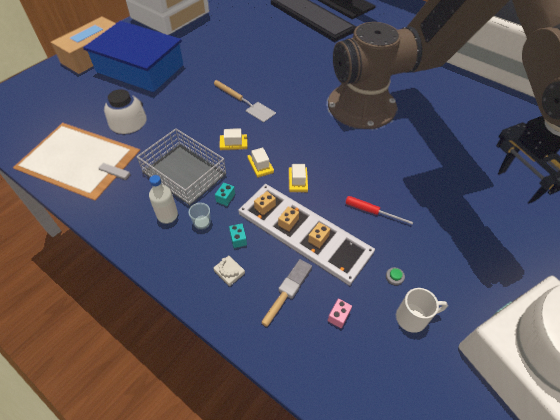

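```bash
cat >> h.py <<'E'
CAL={n:np.load(n+'_cal.npy',allow_pickle=True).item() for n in('top','scene')}
def proj(n,P):
    c=CAL[n];P=np.atleast_2d(P).astype(float);T=c['camera_from_world']
    q=P@T[:3,:3].T+T[:3,3]; s=q[:,:2]/q[:,2:]; r2=(s**2).sum(1,keepdims=True)
    s=s*(1+c['k1']*r2); m=c['mtx']; return np.c_[s[:,0]*m[0,0]+m[0,2], s[:,1]*m[1,1]+m[1,2]]
def unproj(n,uv,z):
    c=CAL[n];uv=np.atleast_2d(uv).astype(float);m=c['mtx'];T=c['camera_from_world']
    d=np.c_[(uv[:,0]-m[0,2])/m[0,0],(uv[:,1]-m[1,2])/m[1,1]]; s=d.copy()
    for _ in range(20): s=d/(1+c['k1']*(s**2).sum(1,keepdims=True))
    ray=np.c_[s,np.ones(len(s))]@T[:3,:3]; o=-T[:3,:3].T@T[:3,3]
    t=(z-o[2])/ray[:,2]; return o+ray*t[:,None]
def crop(img,x0,y0,x1,y1,k,name):
    save(name,cv2.resize(img[y0:y1,x0:x1],None,fx=k,fy=k,interpolation=cv2.INTER_CUBIC))
E
python3 - <<'E'
from h import *
im=cv2.imread('pics/top0.png')
crop(im,165,180,330,250,4.8,'stat_top.png'); crop(im,265,235,430,300,4.8,'blk_top.png')
im=cv2.imread('pics/scene0.png')
crop(im,230,180,380,285,5,'stat_sc.png')
for l in ['station','blank1','remnant1','basket','start_top','nest1','driver']:
    for n in('top',):
        r=vision.spot_point(n,l); 
        z={'start_top':30,'nest1':10}.get(l,0)
        for e in r: print(l,np.round(e['point'],1),round(e['confidence'],2),np.round(unproj(n,e['point'],z)[0],1))
E
```

```text
station [247.7 215.7] 0.6 [577.7 155.4   0. ]
blank1 [400.4 271.4] 0.87 [ 431.8 -240.9    0. ]
blank1 [297.9 270.9] 0.86 [434.2  24.1   0. ]
blank1 [344. 263.] 0.69 [454.2 -95.1   0. ]
remnant1 [263.5 212.9] 0.84 [585.1 113.8   0. ]
remnant1 [347.6 198. ] 0.74 [ 624.3 -108.5    0. ]
remnant1 [300.1 213.8] 0.65 [582.5  17.4   0. ]
remnant1 [171.2 159.9] 0.64 [730.8 366.6  -0. ]
remnant1 [231.6 211.1] 0.59 [590.  198.3   0. ]
remnant1 [297.7 166.8] 0.57 [709.4  22.9   0. ]
basket [407.  195.7] 0.81 [ 630.1 -267.     0. ]
basket [401.5 271.3] 0.31 [ 432.1 -243.7    0. ]
start_top [139.3 224.7] 0.7 [550.8 434.1  30. ]
start_top [195.5 289.7] 0.46 [387.2 281.8  30. ]
nest1 [298.9 216.2] 0.96 [575.  21.  10.]
nest1 [193.8 216.5] 0.95 [574.5 296.4  10. ]
nest1 [266.5 215. ] 0.82 [578.3 105.3  10. ]
nest1 [229.3 215. ] 0.62 [578.4 202.7  10. ]
driver [194.6 287.4] 0.85 [391.  291.3   0. ]
driver [229.3 212.2] 0.61 [587.1 204.3   0. ]
driver [116.5 202.2] 0.61 [614.6 512.5   0. ]
driver [266.2 213.6] 0.31 [583.2 106.6  -0. ]
```

View pics/stat_top.png

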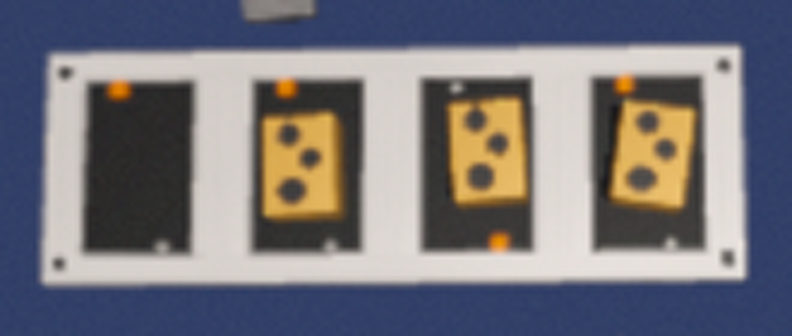

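View pics/blk_top.png

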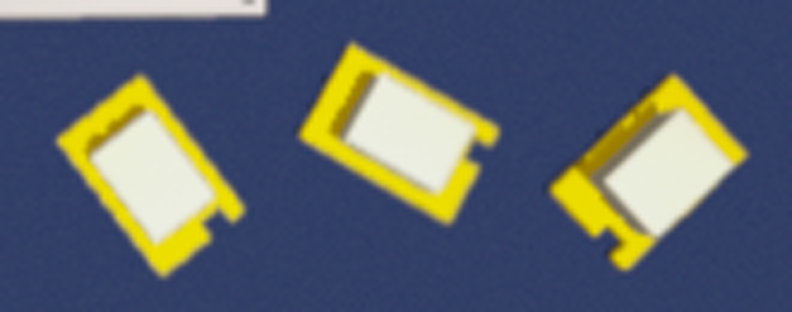

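View pics/stat_sc.png

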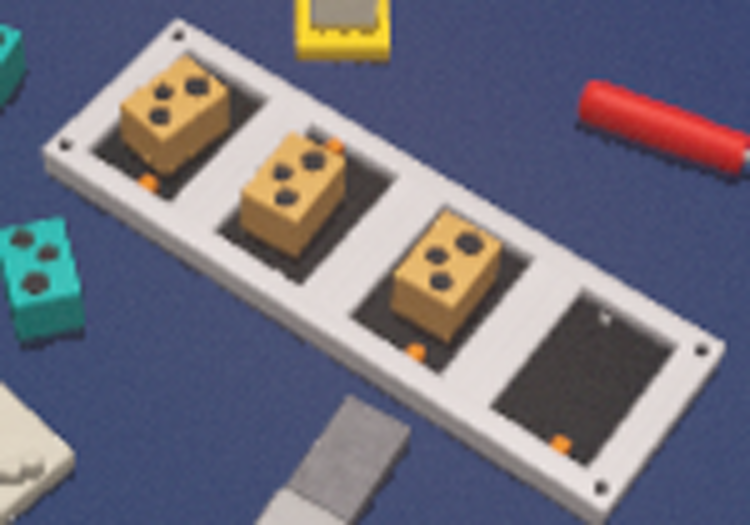

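```bash
cat >> h.py <<'E'
from scipy.optimize import minimize
def box(lx,ly,z0,z1):
    return np.array([[sx*lx/2,sy*ly/2,z] for sx in(-1,1) for sy in(-1,1) for z in(z0,z1)])
MODEL={'blank':[box(90,56,0,12),box(56,40,12,47)],'remnant':[box(52,38,0,36)],'station':[box(125,377,0,20)],'basket':[box(160,210,0,70)]}
K=6
def render(n,kind,p,z,roi):
    x0,y0,x1,y1=roi; im=np.zeros(((y1-y0)*K,(x1-x0)*K),np.uint8); c,s=np.cos(p[2]),np.sin(p[2])
    R=np.array([[c,-s,0],[s,c,0],[0,0,1]])
    for b in MODEL[kind]:
        uv=proj(n,b@R.T+[p[0],p[1],z]); q=((uv-[x0,y0]+.5)*K-.5)
        h=cv2.convexHull(np.round(q*16).astype(np.int32)); cv2.fillConvexPoly(im,h,255,cv2.LINE_8,4)
    return cv2.resize(im,(x1-x0,y1-y0),interpolation=cv2.INTER_AREA)/255.
def colmask(img,kind):
    b,g,r=[img[...,i].astype(float) for i in range(3)]
    if kind=='remnant':
        m=(r>90)&(b<0.75*r)&(g>0.62*r)&(g<0.85*r)
    elif kind=='blank': m=(r>0.8*b)&(r>45)
    else: m=(r>0.8*b)&(r>100)
    return m.astype(np.uint8)
def fit(imgs,kind,p0,z=0,cams=('top','scene'),pad=14,dbg=None):
    obs={}
    for n in cams:
        c,s=np.cos(p0[2]),np.sin(p0[2]);R=np.array([[c,-s,0],[s,c,0],[0,0,1]])
        uv=np.vstack([proj(n,b@R.T+[p0[0],p0[1],z]) for b in MODEL[kind]])
        pd=pad
        x0,y0=np.floor(uv.min(0)).astype(int)-pd; x1,y1=np.ceil(uv.max(0)).astype(int)+pd
        roi=(max(x0,0),max(y0,0),min(x1,560),min(y1,420))
        m=colmask(imgs[n],kind)[roi[1]:roi[3],roi[0]:roi[2]]
        k,l,st,_=cv2.connectedComponentsWithStats(m)
        u0=proj(n,[p0[0],p0[1],z+(10 if kind!='remnant' else 18)])[0]-roi[:2]
        best=max(range(1,k),key=lambda i:st[i,4]); m=(l==best).astype(np.uint8)
        if kind in('remnant','station'):
            cs,_=cv2.findContours(m,cv2.RETR_EXTERNAL,cv2.CHAIN_APPROX_NONE); h=cv2.convexHull(np.vstack(cs)); m[:]=0; cv2.fillConvexPoly(m,h,1)
        obs[n]=(roi,m.astype(float))
        if dbg: cv2.imwrite(f'pics/{dbg}_{n}.png',cv2.resize(m*255,None,fx=4,fy=4))
    def cost(q):
        p=np.array([p0[0]+q[0],p0[1]+q[1],p0[2]+q[2]/40]); e=0
        for n,(roi,m) in obs.items(): e+=np.abs(render(n,kind,p,z,roi)-m).sum()/m.sum()
        return e
    best=None
    for a in (0,8,-8):
        r=minimize(cost,[0,0,a],method='Nelder-Mead',options=dict(initial_simplex=[[0,0,a],[6,0,a],[0,6,a],[0,0,a+6]],xatol=.05,fatol=1e-5,maxiter=300))
        if best is None or r.fun<best.fun: best=r
    q=best.x
    return np.array([p0[0]+q[0],p0[1]+q[1],p0[2]+q[2]/40]),best.fun
E
python3 - <<'E'
from h import *
im={n:cv2.imread(f'pics/{n}0.png') for n in('top','scene')}
for c in (('top',),('scene',),('top','scene')):
    print(c)
    for kind,p0,z in [('station',(577,155,0),0),('blank',(434,24,-2.2),0),('blank',(454,-95,-2.05),0),('blank',(432,-241,2.3),0),
      ('remnant',(588,198,0),10),('remnant',(585,106,.05),10),('remnant',(585,15,-.15),10)]:
        p,f=fit(im,kind,p0,z,c); print(kind,np.round(p,3),round(f,3))
E
```

```text
('top',)
station [5.79594e+02 1.57244e+02 1.20000e-02] 0.048
blank [434.964  30.742  -2.465] 0.124
blank [ 456.882 -102.351   -2.112] 0.124
blank [ 435.511 -237.514    2.308] 0.095
remnant [5.78101e+02 2.04622e+02 7.90000e-02] 0.071
remnant [5.85660e+02 1.04924e+02 4.90000e-02] 0.088
remnant [ 5.85325e+02  1.81450e+01 -4.00000e-03] 0.238
('scene',)
station [5.79545e+02 1.57679e+02 9.00000e-03] 0.028
blank [436.924  30.629  -2.462] 0.077
blank [ 455.785 -102.449   -2.082] 0.058
blank [ 435.337 -234.779    2.232] 0.078
remnant [5.76867e+02 2.03701e+02 2.00000e-02] 0.058
remnant [5.84057e+02 1.05065e+02 1.01000e-01] 0.087
remnant [ 5.81603e+02  1.85420e+01 -1.21000e-01] 0.048
('top', 'scene')
station [5.79533e+02 1.57778e+02 9.00000e-03] 0.076
blank [435.693  30.108  -2.475] 0.203
blank [ 455.791 -102.449   -2.082] 0.184
blank [ 434.899 -235.978    2.292] 0.19
remnant [5.77825e+02 2.04328e+02 5.10000e-02] 0.145
remnant [5.85214e+02 1.05504e+02 8.30000e-02] 0.193
remnant [ 5.82941e+02  1.86490e+01 -8.80000e-02] 0.309
```

```bash
cat >> h.py <<'E'
def plan(wps,st=None):
    """wps: list of (x,y,ztip,jawyaw or None) -> slide, turn from current pose"""
    st=st or monitor.sense(); from scipy.spatial.transform import Rotation as Ro
    R=Ro.from_quat(st['orientation']).as_matrix(); psi=np.arctan2(R[1,0],R[0,0])
    # assume pointing down (commanded)
    X=np.array([np.cos(psi),np.sin(psi),0]);Y=np.array([np.sin(psi),-np.cos(psi),0]);Z=np.array([0,0,-1.])
    print('t %.2f tcp %s tipz %.1f psi %.4f tilt %.4f open %.1f q6 %.2f F %s'%(st['t'],np.round(st['tcp_pos'],1),st['tcp_pos'][2]-25,psi,np.arccos(-R[2,2]),st['opening'],st['joint_pos'][5],np.round(st['wrist_force'],1)))
    for x,y,z,a in wps:
        d=np.array([x,y,z+25])-st['tcp_pos']; s=np.array([d@X,d@Y,d@Z])/500
        if a is None: t=0
        else: t=-((a-psi+np.pi/2)%np.pi-np.pi/2)/np.pi
        if a is not None and isinstance(a,complex): pass
        print('slide [%.4f,%.4f,%.4f] turn %.4f  nrows>=%d'%(*s,t,max(np.ceil(np.linalg.norm(d)/50),np.ceil(abs(t)*180/8.59))))
E
python3 - <<'E'
from h import *
plan([(577.8,204.3,110,1.62),(577.8,204.3,23,1.62),(577.8,204.3,120,1.62)])
E
```

```text
t 0.45 tcp [281.3 558.1 239.6] tipz 214.6 psi 1.1040 tilt 0.0000 open 95.0 q6 -0.11 F [-0.2  0.5 -0.4]
slide [-0.3650,0.8481,0.2092] turn -0.1643  nrows>=10
slide [-0.3650,0.8481,0.3832] turn -0.1643  nrows>=10
slide [-0.3650,0.8481,0.1892] turn -0.1643  nrows>=10
```

Candidates for remnant (top view): amber at (228,214), (266,211) and (301,211); turquoise at (297,163) and (346,196); pink at (168,158). The amber ones inside the station fit, as the enlarged crop shows: three amber blocks with milled holes in nests B, C and D, with nest A empty. The keys are at +x in A, B and D, and at −x in C.

```bash
python3 -m handwheel '{"slide":[[-0.365,0.848,0.209],[-0.365,0.848,0.209],[-0.365,0.848,0.209],[-0.365,0.848,0.209],[-0.365,0.848,0.209],[-0.365,0.848,0.209],[-0.365,0.848,0.209],[-0.365,0.848,0.209],[-0.365,0.848,0.209],[-0.365,0.848,0.209],[-0.365,0.848,0.209],[-0.365,0.848,0.209]],"turn":[-0.164,-0.164,-0.164,-0.164,-0.164,-0.164,-0.164,-0.164,-0.164,-0.164,-0.164,-0.164]}' 0.4 20
python3 - <<'E'
from h import *
plan([(577.8,204.3,110,1.62),(577.8,204.3,23,1.62)])
im={n:cam(n)['pixels'] for n in('top','scene')}
for n in im: save(n+'1.png',im[n])
E
```

```text
t: 1.65
tcp_pos: [577.7, 204.1, 134.9]
orientation: [0.69, 0.724, -0.0, -0.0]
wrist_force: [-1.1, 0.1, -0.4]
opening: 66.6
t 1.65 tcp [577.7 204.1 134.9] tipz 109.9 psi 1.6179 tilt 0.0006 open 66.6 q6 -1.39 F [-1.1  0.1 -0.4]
slide [0.0005,0.0003,-0.0002] turn -0.0007  nrows>=1
slide [0.0005,0.0003,0.1738] turn -0.0007  nrows>=2
```

View pics/scene1.png

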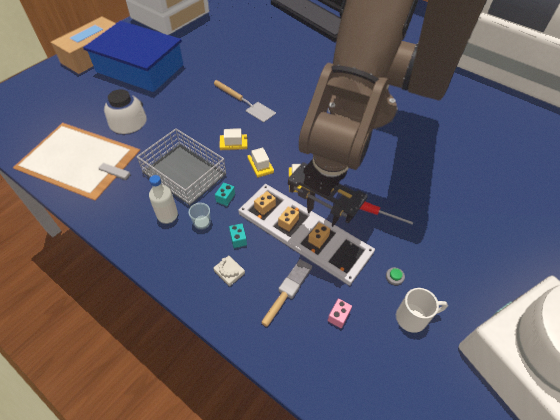

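```bash
python3 -m handwheel '{"slide":[[0,0,0.087],[0,0,0.174],[0,0,0.174],[0,0,0.174]],"turn":[0,0,0,0]}' 
python3 -m handwheel '{"slide":[[0,0,0],[0,0,0],[0,0,0],[0,0,0],[0,0,0],[0,0,-0.05],[0,0,-0.14],[0,0,-0.194],[0,0,-0.194]],"turn":[0,0,0,0,0,0,0,0,0]}' -1 25
python3 - <<'E'
from h import *
plan([(630,-215,120,1.571),(630,-215,48,1.571)])
im={n:cam(n)['pixels'] for n in('top','scene')}
for n in im: save(n+'2.png',im[n])
e=vision.spot_point('top','basket')[0]
print(unproj('top',e['point'],0))
crop(im['top'],355,145,475,240,6,'bk_top.png')
crop(im['scene'],130,120,240,210,6,'bk_sc.png')
E
```

```text
t: 2.15
tcp_pos: [577.1, 205.6, 48.3]
orientation: [0.689, 0.725, -0.0, -0.0]
wrist_force: [0.2, -0.4, 0.0]
opening: 66.5
t: 3.05
tcp_pos: [579.1, 204.7, 148.8]
orientation: [0.69, 0.724, 0.003, 0.002]
wrist_force: [1.0, 0.5, -1.0]
opening: 37.8
t 3.05 tcp [579.1 204.7 148.8] tipz 123.8 psi 1.6192 tilt 0.0061 open 37.8 q6 -1.39 F [ 1.   0.5 -1. ]
slide [-0.8433,0.0610,0.0077] turn 0.0153  nrows>=9
slide [-0.8433,0.0610,0.1517] turn 0.0153  nrows>=9
[[ 629.59244517 -267.80977826    0.        ]]
```

View pics/scene2.png

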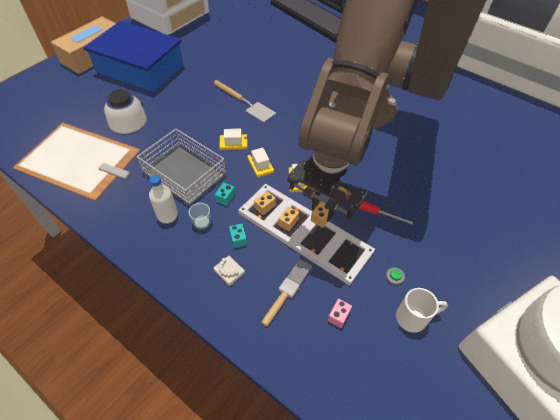

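View pics/bk_top.png

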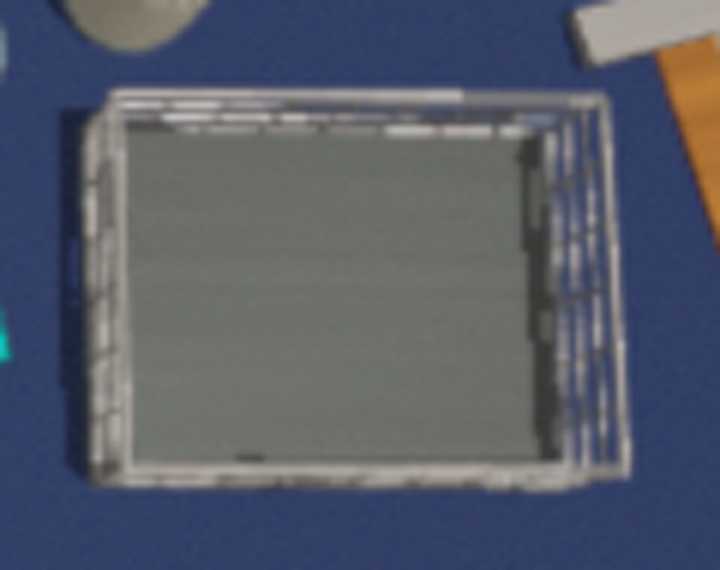

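Run:
```python
from h import *
c=np.array([(110,92),(608,92),(628,475),(100,478)])/6+[355,145]
print(np.round(unproj('top',c,70),1)); print(np.round(unproj('top',c,70).mean(0),1))
```

```text
[[ 708.3 -164.8   70. ]
 [ 708.6 -376.5   70. ]
 [ 546.9 -373.4   70. ]
 [ 546.6 -154.7   70. ]]
[ 627.6 -267.3   70. ]
```

```bash
python3 -m handwheel '{"slide":[[-0.1,0.007,-0.01],[-0.849,0.057,-0.01],[-0.849,0.057,-0.01],[-0.849,0.057,-0.01],[-0.849,0.057,-0.01],[-0.849,0.057,-0.01],[-0.849,0.057,-0.01],[-0.849,0.057,-0.01],[-0.849,0.057,-0.01],[-0.849,0.057,0.0],[-0.849,0.057,0.0],[-0.849,0.057,0.0]],"turn":[0.015,0.015,0.015,0.015,0.015,0.015,0.015,0.015,0.015,0.015,0.015,0.015]}'
python3 - <<'E'
from h import *
plan([(628,-218,120,1.571),(628,-218,36,1.571)])
E
```

```text
t: 4.4
tcp_pos: [626.4, -217.0, 143.9]
orientation: [0.706, 0.708, -0.0, -0.001]
wrist_force: [-0.3, -0.5, -1.6]
opening: 37.6
t 4.40 tcp [ 626.4 -217.   143.9] tipz 118.9 psi 1.5729 tilt 0.0024 open 37.6 q6 -2.01 F [-0.3 -0.5 -1.6]
slide [-0.0021,0.0033,-0.0021] turn 0.0006  nrows>=1
slide [-0.0021,0.0033,0.1659] turn 0.0006  nrows>=2
```

```bash
python3 -m handwheel '{"slide":[[0,0.003,0.08],[0,0.003,0.166],[0,0.003,0.166],[0,0.003,0.166]],"turn":[0,0,0,0]}'
python3 -m handwheel '{"slide":[[0,0,0],[0,0,0],[0,0,0],[0,0,-0.08],[0,0,-0.18],[0,0,-0.18],[0,0,-0.18]],"turn":[0,0,0,0,0,0,0]}' 0.2 25
python3 - <<'E'
from h import *
im={n:cam(n)['pixels'] for n in('top','scene')}
for n in im: save(n+'3.png',im[n])
for kind,p0,z in [('remnant',(585.2,105.2,.07),10),('remnant',(583,18.6,-.1),10)]:
    for c in (('top',),('scene',)):
        p,f=fit(im,kind,p0,z,c); print(kind,np.round(p,3),round(f,3))
plan([(584.5,105.2,118,1.65),(584.5,105.2,23,1.65)])
E
```

```text
t: 4.8
tcp_pos: [628.5, -217.3, 62.5]
orientation: [0.706, 0.708, -0.0, -0.001]
wrist_force: [-0.3, -1.0, -0.3]
opening: 38.0
t: 5.5
tcp_pos: [628.6, -218.4, 154.1]
orientation: [0.707, 0.708, 0.001, 0.002]
wrist_force: [0.8, 0.2, -0.5]
opening: 57.1
remnant [5.85319e+02 1.04703e+02 4.50000e-02] 0.11
remnant [5.84087e+02 1.05060e+02 1.05000e-01] 0.086
remnant [ 5.84696e+02  1.85230e+01 -9.00000e-03] 0.239
remnant [ 5.81461e+02  1.78510e+01 -1.22000e-01] 0.046
t 5.60 tcp [ 627.9 -218.1  151.7] tipz 126.7 psi 1.5720 tilt 0.0008 open 56.9 q6 -2.01 F [ 0.1  0.3 -0.8]
slide [0.6467,-0.0860,0.0174] turn -0.0248  nrows>=7
slide [0.6467,-0.0860,0.2074] turn -0.0248  nrows>=7
```

View pics/scene3.png

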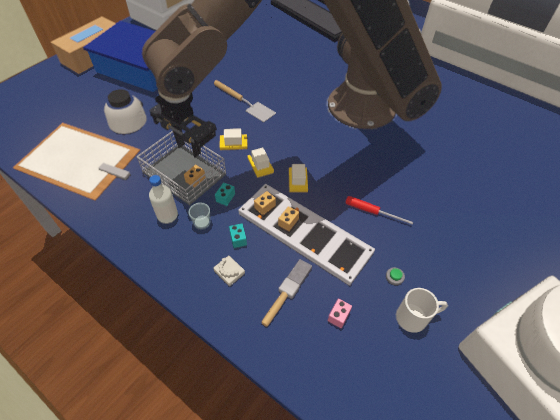

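The remnant lies in the basket at scene (195,175). Next is the one in nest C.

```bash
python3 -m handwheel '{"slide":[[0.1,-0.012,0.01],[0.647,-0.086,0.018],[0.647,-0.086,0.018],[0.647,-0.086,0.018],[0.647,-0.086,0.018],[0.647,-0.086,0.018],[0.647,-0.086,0.018],[0.647,-0.086,0.018],[0.647,-0.086,0.018],[0.647,-0.086,0.018]],"turn":[-0.025,-0.025,-0.025,-0.025,-0.025,-0.025,-0.025,-0.025,-0.025,-0.025]}' 0.4
python3 - <<'E'
from h import *
plan([(584.5,105.2,118,1.65),(584.5,105.2,23,1.65)])
E
```

```text
t: 6.6
tcp_pos: [584.9, 104.2, 142.5]
orientation: [0.679, 0.734, -0.0, -0.0]
wrist_force: [1.0, -0.1, -0.1]
opening: 66.2
t 6.60 tcp [584.9 104.2 142.5] tipz 117.5 psi 1.6498 tilt 0.0009 open 66.2 q6 -1.58 F [ 1.  -0.1 -0.1]
slide [0.0020,-0.0006,-0.0009] turn -0.0001  nrows>=1
slide [0.0020,-0.0006,0.1891] turn -0.0001  nrows>=2
```

```bash
python3 -m handwheel '{"slide":[[0.001,0,0.09],[0.001,0,0.189],[0.001,0,0.189],[0.001,0,0.189]],"turn":[0,0,0,0]}' 
python3 -m handwheel '{"slide":[[0,0,0],[0,0,0],[0,0,0],[0,0,0],[0,0,0],[0,0,-0.05],[0,0,-0.14],[0,0,-0.19],[0,0,-0.19]],"turn":[0,0,0,0,0,0,0,0,0]}' -1 25
python3 - <<'E'
from h import *
plan([(628,-275,120,1.571),(628,-275,36,1.571)])
E
```

```text
t: 7.0
tcp_pos: [585.0, 104.3, 47.9]
orientation: [0.679, 0.734, -0.0, -0.0]
wrist_force: [0.4, 0.4, 0.4]
opening: 66.5
t: 7.9
tcp_pos: [586.1, 105.9, 147.0]
orientation: [0.678, 0.735, 0.002, 0.002]
wrist_force: [0.3, -1.5, -1.0]
opening: 37.9
t 7.90 tcp [586.1 105.9 147. ] tipz 122.0 psi 1.6509 tilt 0.0058 open 37.9 q6 -1.58 F [ 0.3 -1.5 -1. ]
slide [-0.7661,0.0227,0.0040] turn 0.0254  nrows>=8
slide [-0.7661,0.0227,0.1720] turn 0.0254  nrows>=8
```

```bash
python3 -m handwheel '{"slide":[[-0.1,0.003,0.0],[-0.856,0.015,0.004],[-0.856,0.015,0.004],[-0.856,0.015,0.004],[-0.856,0.015,0.004],[-0.856,0.015,0.004],[-0.856,0.015,0.004],[-0.856,0.015,0.004],[-0.856,0.015,0.004],[-0.856,0.015,0.004],[-0.856,0.015,0.004],[-0.856,0.015,0.004]],"turn":[0.025,0.025,0.025,0.025,0.025,0.025,0.025,0.025,0.025,0.025,0.025,0.025]}'
python3 - <<'E'
from h import *
plan([(628,-320,120,1.571),(628,-320,36,1.571)])
E
```

```text
t: 9.1
tcp_pos: [626.2, -319.0, 140.8]
orientation: [0.706, 0.708, -0.0, -0.001]
wrist_force: [0.2, 0.7, -1.3]
opening: 38.1
t 9.10 tcp [ 626.2 -319.   140.8] tipz 115.8 psi 1.5730 tilt 0.0017 open 38.1 q6 -2.14 F [ 0.2  0.7 -1.3]
slide [-0.0021,0.0036,-0.0085] turn 0.0006  nrows>=1
slide [-0.0021,0.0036,0.1595] turn 0.0006  nrows>=2
```

```bash
python3 -m handwheel '{"slide":[[-0.002,0.003,0.08],[-0.002,0.003,0.158],[-0.002,0.003,0.158],[-0.002,0.003,0.158]],"turn":[0,0,0,0]}'
python3 -m handwheel '{"slide":[[0,0,0],[0,0,0],[0,0,0],[0,0,-0.08],[0,0,-0.17],[0,0,-0.17],[0,0,-0.17]],"turn":[0,0,0,0,0,0,0]}' 0.2 25
python3 - <<'E'
from h import *
plan([(582,18.6,118,1.48),(582,18.6,23,1.48)])
E
```

```text
t: 9.5
tcp_pos: [628.3, -320.3, 63.1]
orientation: [0.706, 0.708, -0.0, -0.0]
wrist_force: [0.1, 0.7, 0.2]
opening: 37.6
t: 10.2
tcp_pos: [628.2, -321.6, 149.5]
orientation: [0.707, 0.708, 0.0, 0.002]
wrist_force: [-0.0, -0.0, -1.0]
opening: 57.2
t 10.20 tcp [ 628.2 -321.6  149.5] tipz 124.5 psi 1.5720 tilt 0.0031 open 57.2 q6 -2.14 F [-0. -0. -1.]
slide [0.6805,-0.0916,0.0131] turn 0.0293  nrows>=7
slide [0.6805,-0.0916,0.2031] turn 0.0293  nrows>=8
```

```bash
python3 -m handwheel '{"slide":[[0.1,-0.012,0.01],[0.68,-0.091,0.016],[0.68,-0.091,0.016],[0.68,-0.091,0.016],[0.68,-0.091,0.016],[0.68,-0.091,0.016],[0.68,-0.091,0.016],[0.68,-0.091,0.016],[0.68,-0.091,0.016],[0.68,-0.091,0.016]],"turn":[0.029,0.029,0.029,0.029,0.029,0.029,0.029,0.029,0.029,0.029]}' 0.4
python3 - <<'E'
from h import *
plan([(582,18.6,118,1.48),(582,18.6,23,1.48)])
E
```

```text
t: 11.2
tcp_pos: [582.0, 17.8, 139.2]
orientation: [0.738, 0.674, -0.0, -0.0]
wrist_force: [0.2, 0.2, -0.5]
opening: 66.6
t 11.20 tcp [582.   17.8 139.2] tipz 114.2 psi 1.4804 tilt 0.0006 open 66.6 q6 -1.56 F [ 0.2  0.2 -0.5]
slide [0.0015,-0.0002,-0.0077] turn 0.0001  nrows>=1
slide [0.0015,-0.0002,0.1823] turn 0.0001  nrows>=2
```

```bash
python3 -m handwheel '{"slide":[[0.001,0,0.09],[0.001,0,0.182],[0.001,0,0.182],[0.001,0,0.182]],"turn":[0,0,0,0]}' 
python3 -m handwheel '{"slide":[[0,0,0],[0,0,0],[0,0,0],[0,0,0],[0,0,0],[0,0,-0.05],[0,0,-0.14],[0,0,-0.19],[0,0,-0.19]],"turn":[0,0,0,0,0,0,0,0,0]}' -1 25
python3 - <<'E'
from h import *
plan([(628,-269,120,1.571),(628,-275,36,1.571)])
E
```

```text
t: 11.6
tcp_pos: [582.1, 17.6, 47.8]
orientation: [0.739, 0.674, -0.0, -0.0]
wrist_force: [0.5, -0.5, -0.3]
opening: 66.9
t: 12.5
tcp_pos: [583.3, 19.1, 146.9]
orientation: [0.738, 0.675, 0.002, 0.002]
wrist_force: [-0.6, 0.0, -1.5]
opening: 38.2
t 12.50 tcp [583.3  19.1 146.9] tipz 121.9 psi 1.4812 tilt 0.0057 open 38.2 q6 -1.56 F [-0.6  0.  -1.5]
slide [-0.5659,0.1407,0.0039] turn -0.0286  nrows>=6
slide [-0.5779,0.1418,0.1719] turn -0.0286  nrows>=7
```

```bash
python3 -m handwheel '{"slide":[[-0.1,0.025,0.0],[-0.566,0.142,0.004],[-0.566,0.142,0.004],[-0.566,0.142,0.004],[-0.566,0.142,0.004],[-0.566,0.142,0.004],[-0.566,0.142,0.004],[-0.566,0.142,0.004],[-0.566,0.142,0.004]],"turn":[-0.029,-0.029,-0.029,-0.029,-0.029,-0.029,-0.029,-0.029,-0.029]}'
python3 - <<'E'
from h import *
plan([(628,-269,120,1.571),(628,-269,60,1.571)])
d=cam('top')['pixels'];save('top4.png',d); s=cam('scene')['pixels'];save('scene4.png',s)
crop(s,130,100,240,210,5,'bk_sc4.png')
E
```

```text
t: 13.4
tcp_pos: [627.0, -268.0, 140.6]
orientation: [0.706, 0.708, -0.0, -0.001]
wrist_force: [0.3, 0.5, -1.0]
opening: 38.3
t 13.40 tcp [ 627.  -268.   140.6] tipz 115.6 psi 1.5727 tilt 0.0019 open 38.3 q6 -2.07 F [ 0.3  0.5 -1. ]
slide [-0.0020,0.0021,-0.0088] turn 0.0005  nrows>=1
slide [-0.0020,0.0021,0.1112] turn 0.0005  nrows>=2
```

View pics/bk_sc4.png

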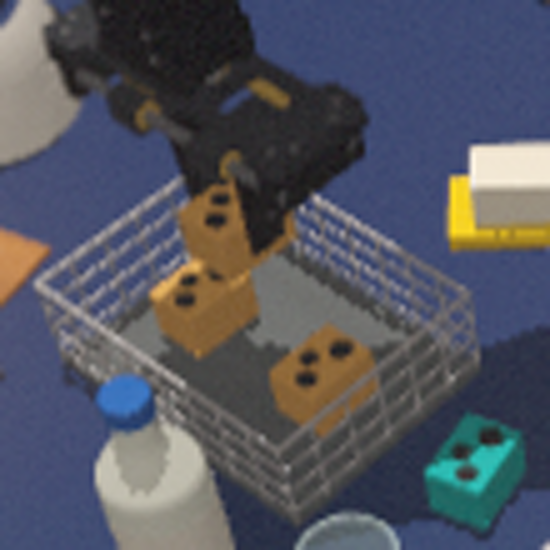

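The crop shows the two earlier remnants in the basket, at crop (205,300) and (325,375). The held one is above the gap between them.

```bash
python3 -m handwheel '{"slide":[[-0.002,0.002,0.08],[-0.002,0.002,0.13],[-0.002,0.002,0.13],[-0.002,0.002,0.13]],"turn":[0,0,0,0]}'
python3 -m handwheel '{"slide":[[0,0,0],[0,0,0],[0,0,0],[0,0,-0.08],[0,0,-0.14],[0,0,-0.14],[0,0,-0.14]],"turn":[0,0,0,0,0,0,0]}' 0.0 25
python3 - <<'E'
from h import *
im={n:cam(n)['pixels'] for n in('top','scene')}
for n in im: save(n+'5.png',im[n])
for kind,p0 in [('station',(579.5,157.6,0.01)),('blank',(435.5,30.5,-2.47)),('blank',(455.8,-102.4,-2.09)),('blank',(435,-236.3,2.27))]:
    for c in (('top',),('scene',)):
        p,f=fit(im,kind,p0,0,c); print(kind,np.round(p,3),round(f,3))
plan([(500,-100,118,None)])
E
```

```text
t: 13.9
tcp_pos: [628.7, -269.5, 77.2]
orientation: [0.706, 0.708, 0.0, 0.0]
wrist_force: [0.6, 0.2, -1.0]
opening: 38.7
t: 14.6
tcp_pos: [628.5, -270.2, 147.5]
orientation: [0.707, 0.708, 0.0, 0.001]
wrist_force: [0.3, -0.2, -0.1]
opening: 47.3
station [5.80450e+02 1.59184e+02 1.70000e-02] 0.048
station [5.79517e+02 1.57601e+02 8.00000e-03] 0.024
blank [399.991  -4.627  -0.665] 0.647
blank [437.021  30.384  -2.458] 0.081
blank [432.183 -92.554  -2.453] 0.804
blank [ 456.996 -101.835   -2.096] 0.072
blank [ 394.21  -249.405    3.133] 0.749
blank [ 435.512 -235.043    2.244] 0.073
t 14.70 tcp [ 627.9 -269.9  145.8] tipz 120.8 psi 1.5721 tilt 0.0013 open 47.5 q6 -2.07 F [0.1 0.8 0.1]
slide [0.3402,-0.2554,0.0056] turn 0.0000  nrows>=5
```

View pics/scene5.png

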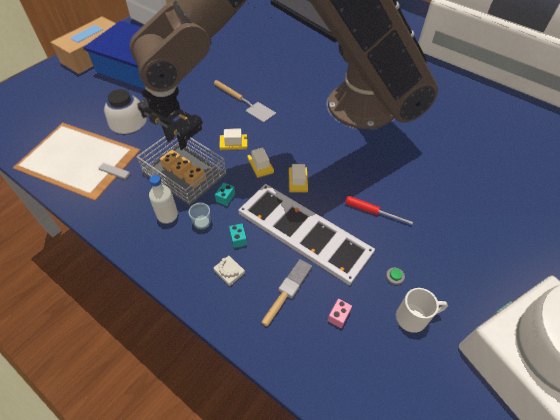

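View pics/top5.png

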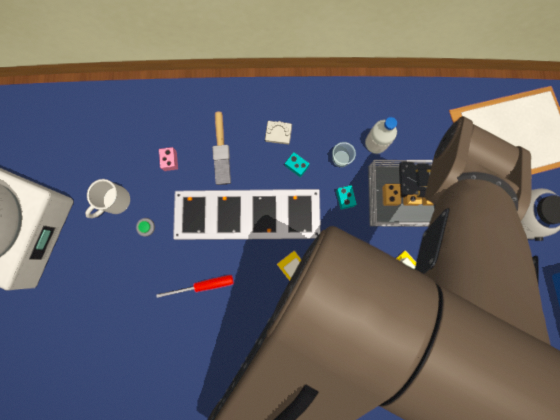

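Run:
```python
from h import *
plan([(435.4,-236.0,110,2.265-1.5708),(435.4,-236,16,2.265-1.5708)])
im=cv2.imread('pics/scene5.png'); crop(im,210,115,320,195,6,'blk_sc.png')
```

```text
t 14.70 tcp [ 627.9 -269.9  145.8] tipz 120.8 psi 1.5721 tilt 0.0013 open 47.5 q6 -2.07 F [0.1 0.8 0.1]
slide [0.0683,-0.3850,0.0216] turn 0.2794  nrows>=6
slide [0.0683,-0.3850,0.2096] turn 0.2794  nrows>=6
```

View pics/blk_sc.png

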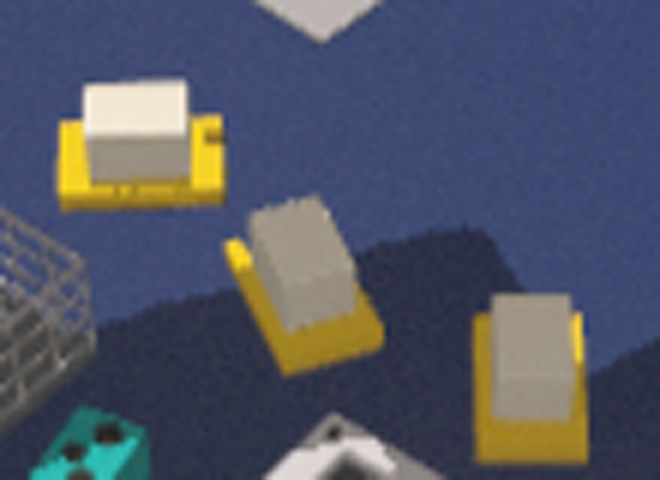

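The three ivory blanks on yellow plates are at scene (233,140), (261,160) and (298,178). The left one's notch is at its right end, which agrees with yaw 2.27. I'll fetch that one first, for nest D.

```bash
python3 -m handwheel '{"slide":[[0.02,-0.09,0.005],[0.068,-0.385,0.022],[0.068,-0.385,0.022],[0.068,-0.385,0.022],[0.068,-0.385,0.022],[0.068,-0.385,0.022],[0.068,-0.385,0.022],[0.068,-0.385,0.022],[0.068,-0.385,0.022]],"turn":[0.04,0.28,0.28,0.28,0.28,0.28,0.28,0.28,0.28]}' 0.4
python3 - <<'E'
from h import *
plan([(435.4,-236.0,110,2.265-1.5708),(435.4,-236,16,2.265-1.5708)])
s=cam('scene')['pixels'];save('scene6.png',s);crop(s,160,80,310,200,5,'s6.png')
E
```

```text
t: 15.6
tcp_pos: [435.9, -236.3, 135.2]
orientation: [0.94, 0.341, -0.0, -0.0]
wrist_force: [0.7, -0.2, 0.3]
opening: 66.7
t 15.60 tcp [ 435.9 -236.3  135.2] tipz 110.2 psi 0.6961 tilt 0.0008 open 66.7 q6 -1.33 F [ 0.7 -0.2  0.3]
slide [-0.0003,-0.0010,0.0003] turn 0.0006  nrows>=1
slide [-0.0003,-0.0010,0.1883] turn 0.0006  nrows>=2
```

View pics/s6.png

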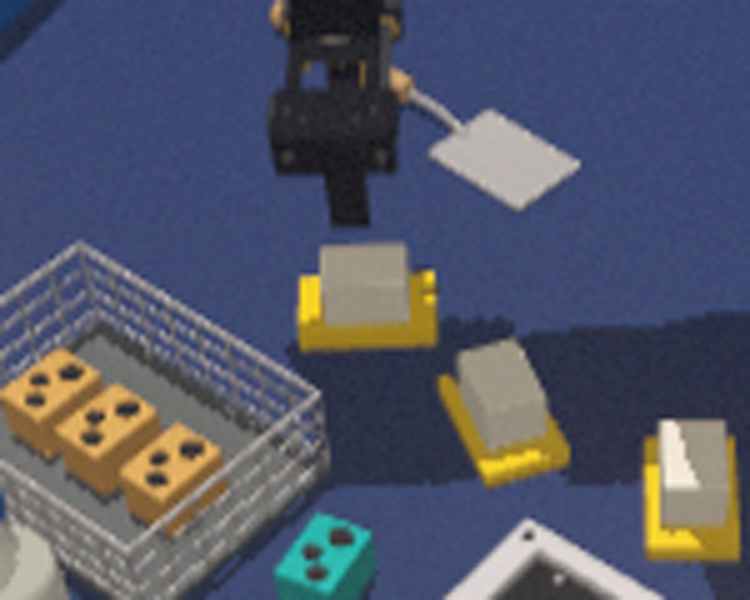

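```bash
python3 -m handwheel '{"slide":[[0,-0.001,0.09],[0,-0.001,0.175],[0,-0.001,0.188],[0,-0.001,0.188],[0,-0.001,0.188]],"turn":[0,0,0,0,0]}'
python3 - <<'E'
from h import *
plan([(435.4,-236,16,2.265-1.5708)])
s=cam('scene')['pixels'];save('scene7.png',s);crop(s,180,80,290,180,6,'s7.png')
E
```

```text
t: 16.15
tcp_pos: [436.1, -236.3, 42.9]
orientation: [0.941, 0.34, 0.0, 0.001]
wrist_force: [-0.2, -1.1, -0.3]
opening: 66.8
t 16.15 tcp [ 436.1 -236.3   42.9] tipz 17.9 psi 0.6932 tilt 0.0013 open 66.8 q6 -1.32 F [-0.2 -1.1 -0.3]
slide [-0.0007,-0.0013,0.0038] turn -0.0003  nrows>=1
```

View pics/s7.png

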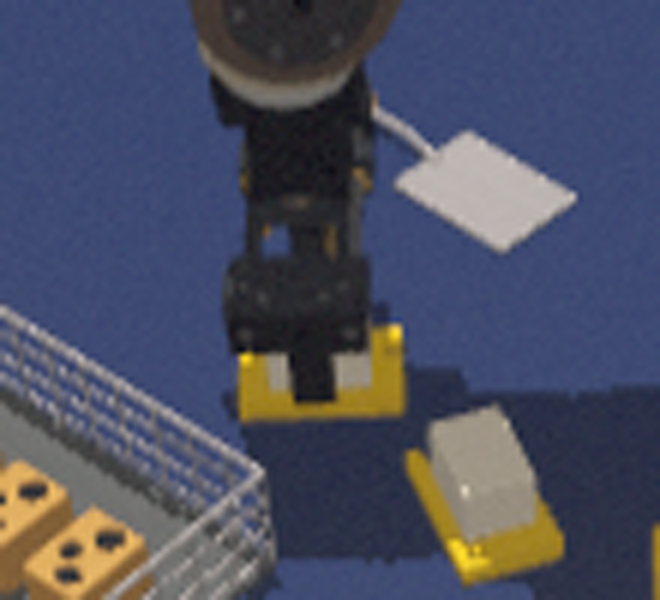

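The fingers straddle the ivory block. I'll close and lift.

```bash
python3 -m handwheel '{"slide":[[0,0,0.002],[0,0,0.002],[0,0,0.002],[0,0,0.002],[0,0,0.002],[0,0,0.002],[0,0,-0.04],[0,0,-0.12],[0,0,-0.18],[0,0,-0.18]],"turn":[0,0,0,0,0,0,0,0,0,0]}' -1 30
python3 - <<'E'
from h import *
plan([(580.9,19.7,105,0.01-1.5708)])
E
```

```text
t: 17.2
tcp_pos: [436.5, -236.7, 134.6]
orientation: [0.941, 0.339, 0.002, 0.002]
wrist_force: [0.4, 0.2, -2.4]
opening: 40.2
t 17.20 tcp [ 436.5 -236.7  134.6] tipz 109.6 psi 0.6926 tilt 0.0054 open 40.2 q6 -1.32 F [ 0.4  0.2 -2.4]
slide [0.5496,-0.2102,0.0093] turn -0.2827  nrows>=6
```

```bash
python3 -m handwheel '{"slide":[[0.05,-0.02,0.0],[0.12,-0.05,0.0],[0.55,-0.21,0.0],[0.55,-0.21,0.0],[0.55,-0.21,0.0],[0.55,-0.21,0.0],[0.55,-0.21,0.0],[0.55,-0.21,0.0],[0.55,-0.21,0.0],[0.55,-0.21,0.0],[0.55,-0.21,0.0],[0.55,-0.21,0.0]],"turn":[0.717,0.717,0.717,0.717,0.717,0.717,0.717,0.717,0.717,0.717,0.717,0.717]}'
python3 - <<'E'
from h import *
plan([(580.9,19.7,105,0.01-1.5708)])
E
```

```text
t: 18.4
tcp_pos: [579.6, 20.5, 130.0]
orientation: [0.867, -0.498, -0.001, 0.0]
wrist_force: [-1.2, 0.1, -1.5]
opening: 40.0
t 18.40 tcp [579.6  20.5 130. ] tipz 105.0 psi -1.0416 tilt 0.0021 open 40.0 q6 0.96 F [-1.2  0.1 -1.5]
slide [0.0027,-0.0015,0.0001] turn 0.1653  nrows>=4
```

```bash
python3 -m handwheel '{"slide":[[0.002,-0.002,0],[0.002,-0.002,0],[0.002,-0.002,0],[0.002,-0.002,0.03],[0.002,-0.002,0.11],[0.002,-0.002,0.125],[0.002,-0.002,0.125],[0.002,-0.002,0.125]],"turn":[0.165,0.165,0.165,0.165,0.165,0.165,0.165,0.165]}'
python3 - <<'E'
from h import *
plan([(580.9,19.7,30,0.01-1.5708)])
im={n:cam(n)['pixels'] for n in('top','scene')}
for n in im: save(n+'8.png',im[n])
z=monitor.sense()['tcp_pos'][2]-25-17
crop(im['top'],220,170,340,260,6,'t8.png');crop(im['scene'],220,150,350,250,6,'s8.png')
E
```

```text
t: 19.2
tcp_pos: [581.8, 20.0, 69.6]
orientation: [0.713, -0.701, 0.0, -0.0]
wrist_force: [-0.1, -0.1, -2.1]
opening: 40.1
t 19.20 tcp [581.8  20.   69.6] tipz 44.6 psi -1.5536 tilt 0.0002 open 40.1 q6 1.47 F [-0.1 -0.1 -2.1]
slide [0.0006,0.0018,0.0292] turn 0.0023  nrows>=1
```

View pics/t8.png

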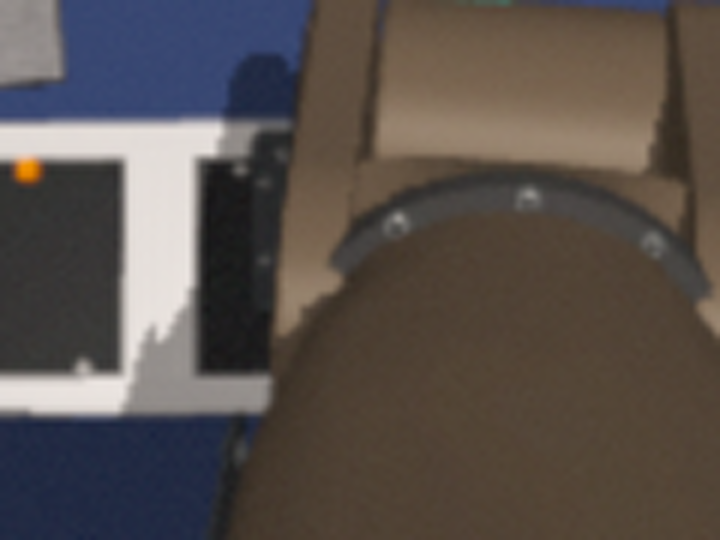

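View pics/s8.png

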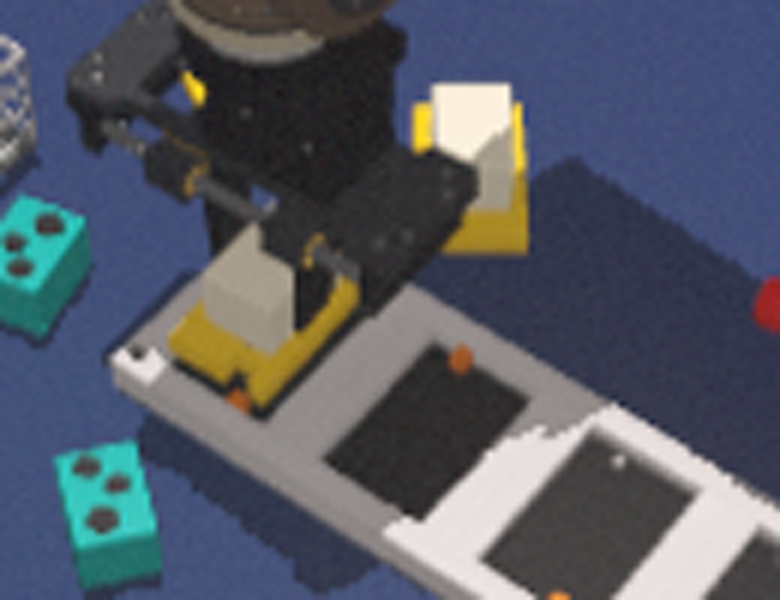

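```bash
cat >> h.py <<'E'
PL=[(45,-28),(45,5),(35,5),(35,19),(45,19),(45,28),(-45,28),(-45,-28)]
ST=(579.6,157.7,0.010)
def tf(p,pts,z):
    c,s=np.cos(p[2]),np.sin(p[2]);pts=np.array(pts,float)
    return np.c_[p[0]+c*pts[:,0]-s*pts[:,1],p[1]+s*pts[:,0]+c*pts[:,1],np.full(len(pts),z)]
def nest(i): # 0=A(+y)..3=D
    o=tf(ST,[(0,138-92*i)],0)[0]; return (o[0],o[1],ST[2])
def overlay(n,img,roi,k,name,blank=None,zb=0,nests=()):
    x0,y0,x1,y1=roi; im=cv2.resize(img[y0:y1,x0:x1],None,fx=k,fy=k,interpolation=cv2.INTER_CUBIC)
    def dr(P,col): 
        uv=(proj(n,P)-[x0,y0]+.5)*k-.5; cv2.polylines(im,[np.round(uv*8).astype(np.int32)],True,col,1,cv2.LINE_AA,3)
    if blank is not None:
        dr(tf(blank,PL,zb),(255,0,255)); dr(tf(blank,PL,zb+12),(255,0,0))
        dr(tf(blank,[(28,20),(28,-20),(-28,-20),(-28,20)],zb+47),(0,0,255))
    for i in nests: dr(tf(nest(i),[(48,31),(48,-31),(-48,-31),(-48,31)],20),(0,255,0))
    dr(tf(ST,[(62.5,188.5),(62.5,-188.5),(-62.5,-188.5),(-62.5,188.5)],20),(0,255,0))
    save(name,im)
E
python3 - <<'E'
from h import *
im=cv2.imread('pics/scene8.png')
overlay('scene',im,(220,150,350,250),6,'o8.png',(581.8,20,0.017),27.6,(0,1,2,3))
E
```

```text
(no output)
```

View pics/o8.png

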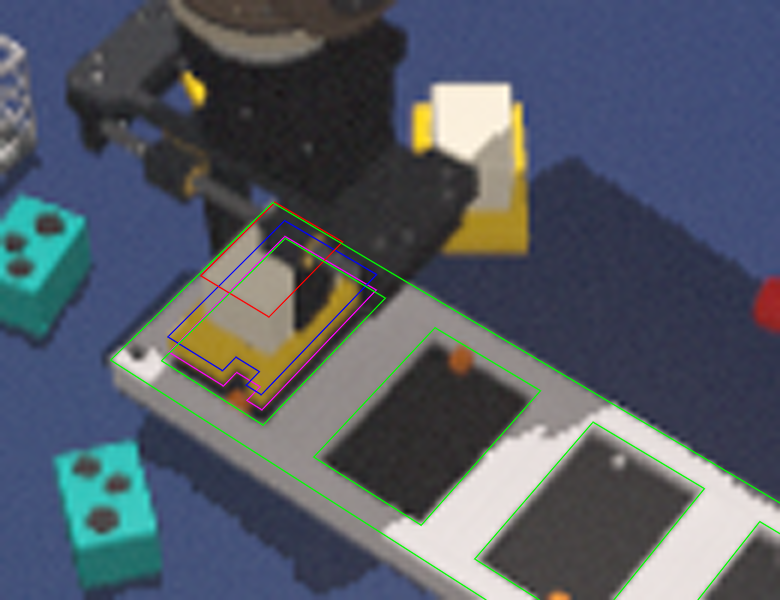

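The overlay matches the held blank to about 1 mm, and its notch is over the key at crop (240,390). I'll lower it.

```bash
python3 -m handwheel '{"slide":[[0.0005,0.001,0.01],[0.0005,0.001,0.02],[0.0005,0.001,0.03],[0.0005,0.001,0.034],[0.0005,0.001,0.034],[0.0005,0.001,0.034]],"turn":[0.002,0.002,0.002,0.002,0.002,0.002]}'
python3 - <<'E'
from h import *
plan([(580.9,19.7,27,0.01-1.5708)])
im=cam('scene')['pixels'];save('scene9.png',im)
overlay('scene',im,(220,150,350,250),6,'o9.png',(580.9,19.7,0.01),10,())
E
```

```text
t: 19.9
tcp_pos: [581.0, 19.8, 52.1]
orientation: [0.711, -0.703, -0.0, -0.0]
wrist_force: [-0.2, 0.2, -2.3]
opening: 39.9
t 19.90 tcp [581.   19.8  52.1] tipz 27.1 psi -1.5601 tilt 0.0001 open 39.9 q6 1.48 F [-0.2  0.2 -2.3]
slide [0.0002,0.0003,0.0002] turn 0.0002  nrows>=1
```

View pics/o9.png

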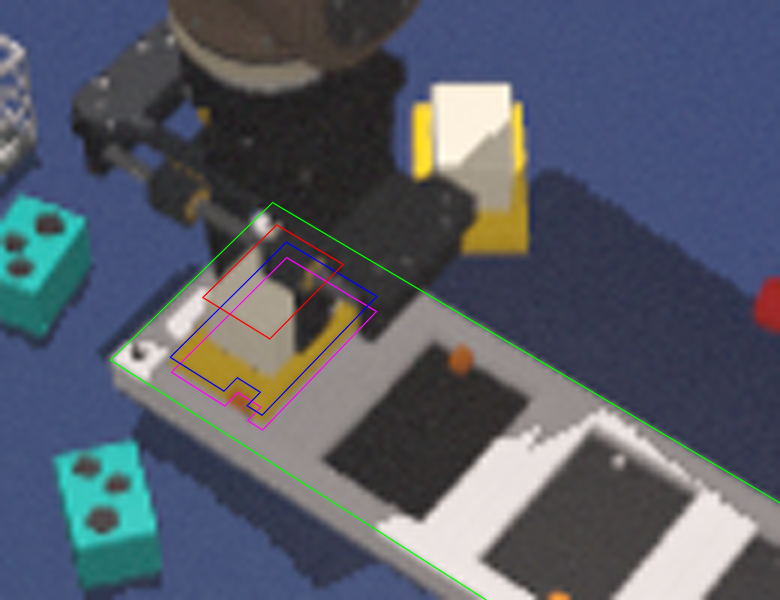

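It is at floor level with the key in the notch and no contact force, so I'll release and retreat.

```bash
python3 -m handwheel '{"slide":[[0,0,0.001],[0,0,0.001],[0,0,0.001],[0,0,-0.03],[0,0,-0.12],[0,0,-0.17],[0,0,-0.17]],"turn":[0,0,0,0,0,0,0]}' 0.2 30
python3 - <<'E'
from h import *
im={n:cam(n)['pixels'] for n in('top','scene')}
for n in im: save(n+'10.png',im[n])
for kind,p0 in [('blank',(435.5,30.5,-2.47)),('blank',(455.8,-102.4,-2.09))]:
    for c in (('top',),('scene',)):
        p,f=fit(im,kind,p0,0,c); print(kind,np.round(p,3),round(f,3))
overlay('scene',im['scene'],(220,150,350,250),6,'o10.png',(580.9,19.7,0.01),10,())
plan([(456.4,-102.2,110,-2.095+1.5708),(436,30.5,110,-2.47+1.5708)])
E
```

```text
t: 20.65
tcp_pos: [582.4, 19.7, 140.7]
orientation: [0.711, -0.703, 0.002, -0.002]
wrist_force: [-0.5, 0.3, -0.6]
opening: 57.0
blank [397.619  28.54   -1.031] 0.834
blank [436.133  31.545  -2.483] 0.44
blank [426.059 -54.314  -2.787] 0.734
blank [450.945 -56.536  -0.903] 0.781
t 20.75 tcp [581.   19.8 137.4] tipz 112.4 psi -1.5601 tilt 0.0010 open 56.9 q6 1.48 F [-0.   0.2 -0.2]
slide [0.2413,0.2518,0.0048] turn -0.3297  nrows>=7
slide [-0.0245,0.2897,0.0048] turn -0.2104  nrows>=5
```

View pics/o10.png

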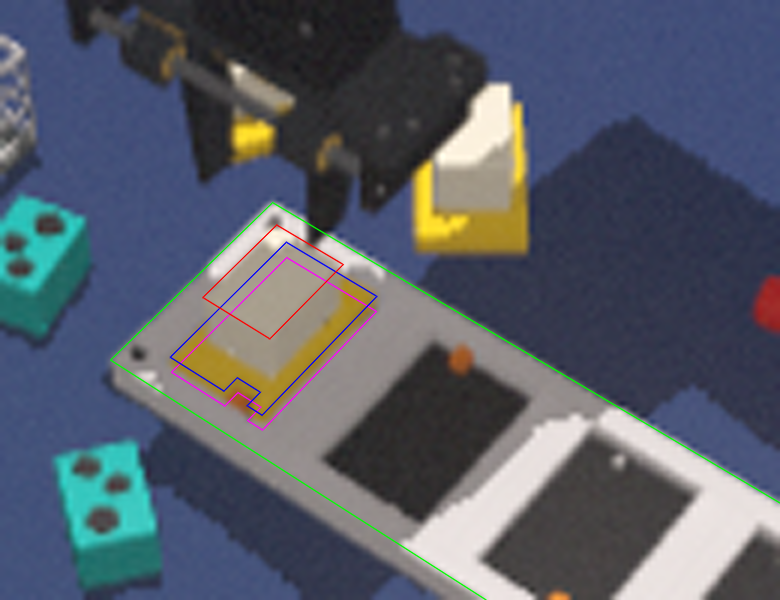

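View pics/top10.png

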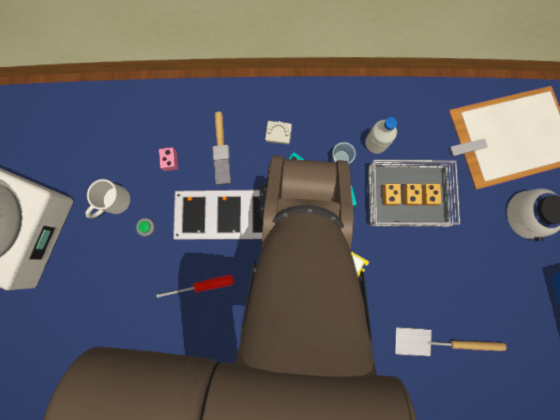

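Blank is home in nest D, with its plate flush at crop (270,340). Next is the middle blank.

```bash
python3 -m handwheel '{"slide":[[0.05,0.05,0],[0.241,0.252,0.005],[0.241,0.252,0.005],[0.241,0.252,0.005],[0.241,0.252,0.005],[0.241,0.252,0.005],[0.241,0.252,0.005],[0.241,0.252,0.005],[0.241,0.252,0.005],[0.241,0.252,0.005]],"turn":[-0.04,-0.33,-0.33,-0.33,-0.33,-0.33,-0.33,-0.33,-0.33,-0.33]}' 0.4
python3 - <<'E'
from h import *
im={n:cam(n)['pixels'] for n in('top','scene')}
for n in im: save(n+'11.png',im[n])
for kind,p0 in [('blank',(435.5,30.5,-2.47)),('blank',(456.4,-102.3,-2.09))]:
    for c in (('scene',),):
        p,f=fit(im,kind,p0,0,c); print(kind,np.round(p,3),round(f,3))
overlay('scene',im['scene'],(220,120,350,220),6,'o11.png',(456.4,-102.3,-2.095),0,())
plan([(456.4,-102.2,110,-2.095+1.5708),(456.4,-102.2,16.5,-2.095+1.5708)])
E
```

```text
t: 21.75
tcp_pos: [456.0, -101.9, 133.9]
orientation: [0.966, -0.259, -0.001, -0.0]
wrist_force: [-0.7, 0.3, -0.6]
opening: 66.5
blank [436.684  30.342  -2.45 ] 0.092
blank [ 456.971 -101.405   -2.103] 0.08
t 21.85 tcp [ 456.2 -102.   134.2] tipz 109.2 psi -0.5243 tilt 0.0008 open 66.7 q6 0.16 F [-0.9  0.9  0.3]
slide [0.0006,0.0002,-0.0016] turn -0.0000  nrows>=1
slide [0.0006,0.0002,0.1854] turn -0.0000  nrows>=2
```

View pics/o11.png

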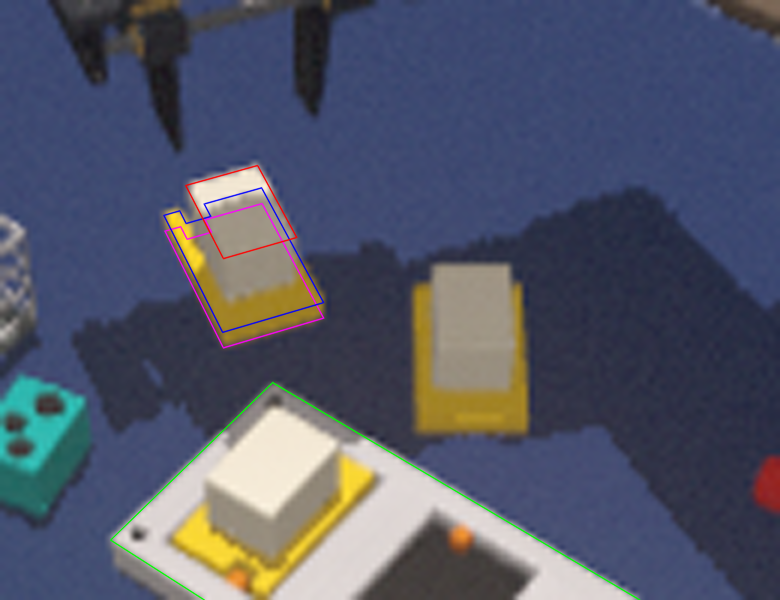

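The overlay agrees: the blank is still at crop (240,265) with its notch at upper left. The nest D blank is seated with the key showing in its notch at (238,578).

```bash
python3 -m handwheel '{"slide":[[0.001,0,0.09],[0.001,0,0.175],[0.001,0,0.186],[0.001,0,0.186],[0.001,0,0.186]],"turn":[0,0,0,0,0]}' 
python3 -m handwheel '{"slide":[[0,0,0.001],[0,0,0.001],[0,0,0.001],[0,0,0.001],[0,0,0.001],[0,0,0.001],[0,0,-0.04],[0,0,-0.12],[0,0,-0.18],[0,0,-0.18]],"turn":[0,0,0,0,0,0,0,0,0,0]}' -1 30
python3 - <<'E'
from h import *
print(nest(1),nest(0))
plan([(*nest(1)[:2],105,0.01+1.5708)])
E
```

```text
t: 22.35
tcp_pos: [457.3, -102.5, 42.9]
orientation: [0.966, -0.259, 0.001, 0.0]
wrist_force: [0.7, -0.2, 0.3]
opening: 66.8
t: 23.35
tcp_pos: [457.9, -102.7, 134.7]
orientation: [0.966, -0.259, 0.003, 0.0]
wrist_force: [-0.4, -0.4, -2.4]
opening: 39.8
(np.float64(579.1400076666283), np.float64(203.69770001916658), 0.01) (np.float64(578.220022999885), np.float64(295.6931000574998), 0.01)
t 23.35 tcp [ 457.9 -102.7  134.7] tipz 109.7 psi -0.5232 tilt 0.0056 open 39.8 q6 0.16 F [-0.4 -0.4 -2.4]
slide [-0.0961,-0.6519,0.0093] turn 0.3303  nrows>=7
```

```bash
python3 -m handwheel '{"slide":[[-0.01,-0.05,0.0],[-0.02,-0.12,0.0],[-0.096,-0.652,0.0],[-0.096,-0.652,0.0],[-0.096,-0.652,0.0],[-0.096,-0.652,0.0],[-0.096,-0.652,0.0],[-0.096,-0.652,0.0],[-0.096,-0.652,0.0],[-0.096,-0.652,0.0],[-0.096,-0.652,0.0],[-0.096,-0.652,0.0]],"turn":[-0.67,-0.67,-0.67,-0.67,-0.67,-0.67,-0.67,-0.67,-0.67,-0.67,-0.67,-0.67]}'
python3 - <<'E'
from h import *
plan([(*nest(1)[:2],43,0.01+1.5708)])
E
```

```text
t: 24.55
tcp_pos: [577.5, 204.0, 130.0]
orientation: [0.801, 0.598, -0.001, -0.0]
wrist_force: [0.3, 0.6, -1.6]
opening: 39.9
t 24.55 tcp [577.5 204.  130. ] tipz 105.0 psi 1.2830 tilt 0.0020 open 39.9 q6 -1.05 F [ 0.3  0.6 -1.6]
slide [0.0003,0.0033,0.1240] turn -0.0948  nrows>=2
```

```bash
python3 -m handwheel '{"slide":[[0.0,0.002,0],[0,0.002,0],[0,0.002,0.03],[0,0.002,0.11],[0,0.002,0.124],[0,0.002,0.124],[0,0.002,0.124]],"turn":[-0.095,-0.095,-0.095,-0.095,-0.095,-0.095,-0.095]}'
python3 - <<'E'
from h import *
plan([(*nest(1)[:2],27,0.01+1.5708)])
s=monitor.sense();p=s['tcp_pos']
im=cam('scene')['pixels'];save('scene12.png',im)
overlay('scene',im,(250,160,380,260),6,'o12.png',(p[0],p[1],0.01),p[2]-42,(1,))
E
```

```text
t: 25.25
tcp_pos: [579.4, 203.9, 70.2]
orientation: [0.706, 0.709, 0.0, 0.0]
wrist_force: [0.5, 0.6, -2.0]
opening: 39.8
t 25.25 tcp [579.4 203.9  70.2] tipz 45.2 psi 1.5751 tilt 0.0004 open 39.8 q6 -1.34 F [ 0.5  0.6 -2. ]
slide [-0.0003,-0.0005,0.0364] turn -0.0018  nrows>=1
```

View pics/o12.png

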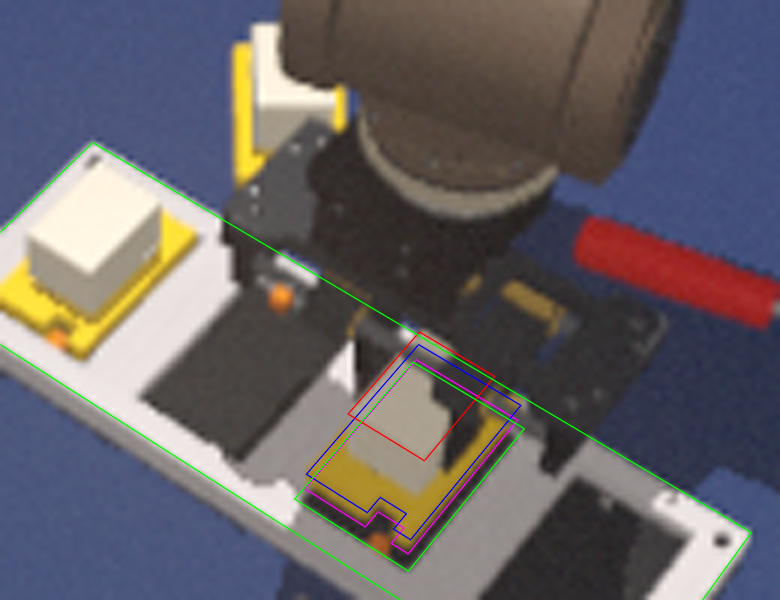

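```bash
python3 -m handwheel '{"slide":[[0,0.001,0.01],[0,0.001,0.02],[0,0.001,0.03],[0,0.001,0.036],[0,0.001,0.036],[0,0.001,0.036]],"turn":[-0.002,-0.002,-0.002,-0.002,-0.002,-0.002]}'
python3 - <<'E'
from h import *
plan([(*nest(1)[:2],27,0.01+1.5708)])
p=monitor.sense()['tcp_pos']
im=cam('scene')['pixels'];save('scene13.png',im)
overlay('scene',im,(250,160,380,260),6,'o13.png',(p[0],p[1],0.01),10,())
E
```

```text
t: 25.9
tcp_pos: [579.5, 203.7, 51.6]
orientation: [0.703, 0.711, -0.0, -0.0]
wrist_force: [-0.5, 0.3, -0.9]
opening: 39.6
t 25.90 tcp [579.5 203.7  51.6] tipz 26.6 psi 1.5814 tilt 0.0001 open 39.6 q6 -1.35 F [-0.5  0.3 -0.9]
slide [-0.0001,-0.0008,-0.0009] turn 0.0002  nrows>=1
```

View pics/o13.png

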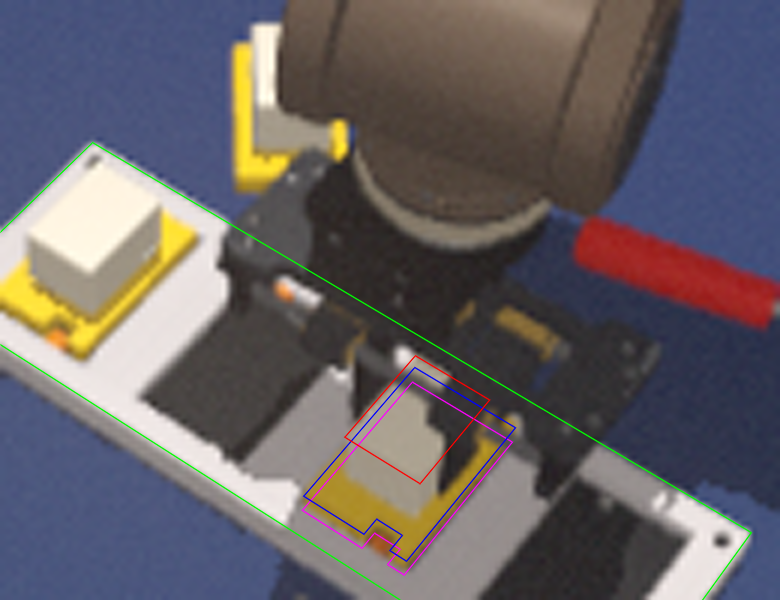

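```bash
python3 -m handwheel '{"slide":[[0,0,0],[0,0,0],[0,0,0],[0,0,-0.03],[0,0,-0.12],[0,0,-0.17],[0,0,-0.17]],"turn":[0,0,0,0,0,0,0]}' 0.2 30
python3 - <<'E'
from h import *
plan([(436.5,30.4,110,-2.46+1.5708)])
im={n:cam(n)['pixels'] for n in('top','scene')}
for n in im: save(n+'14.png',im[n])
p,f=fit(im,'blank',(436.5,30.4,-2.46),0,('scene',)); print(p,f)
overlay('scene',im['scene'],(230,140,360,240),6,'o14.png',(436.5,30.4,-2.46),0,())
E
```

```text
t: 26.65
tcp_pos: [581.1, 204.2, 141.4]
orientation: [0.703, 0.711, 0.003, 0.002]
wrist_force: [-0.1, -0.3, -0.7]
opening: 57.2
t 26.65 tcp [581.1 204.2 141.4] tipz 116.4 psi 1.5815 tilt 0.0069 open 57.2 q6 -1.35 F [-0.1 -0.3 -0.7]
slide [-0.3444,-0.2928,0.0128] turn -0.2136  nrows>=5
[436.78926338  30.14310953  -2.43968139] 0.4245160010907018
```

View pics/o14.png

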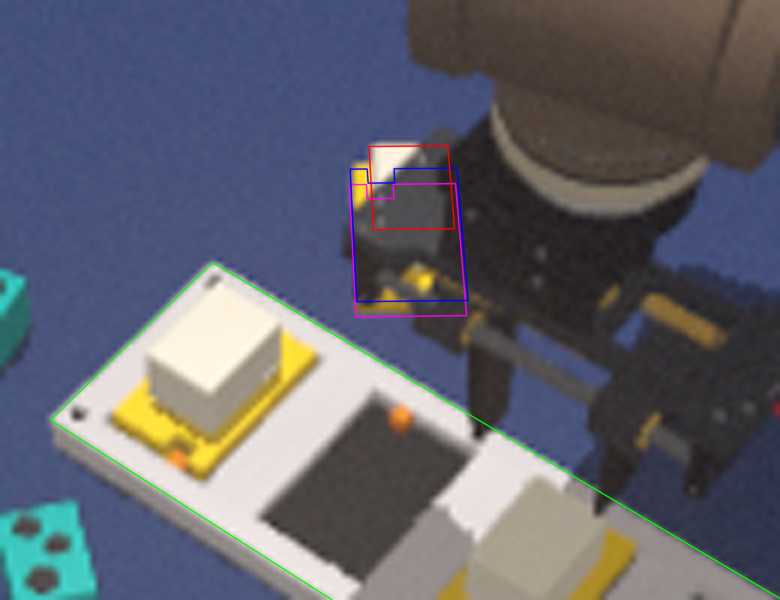

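```bash
python3 -m handwheel '{"slide":[[-0.05,-0.04,0],[-0.344,-0.293,0.01],[-0.344,-0.293,0.01],[-0.344,-0.293,0.01],[-0.344,-0.293,0.01],[-0.344,-0.293,0.01],[-0.344,-0.293,0.01],[-0.344,-0.293,0.01],[-0.344,-0.293,0.01]],"turn":[-0.04,-0.213,-0.213,-0.213,-0.213,-0.213,-0.213,-0.213,-0.213]}' 0.4
python3 - <<'E'
from h import *
im={n:cam(n)['pixels'] for n in('top','scene')}
for n in im: save(n+'15.png',im[n])
p,f=fit(im,'blank',(436.5,30.4,-2.46),0,('scene',)); print(p,f)
plan([(436.2,30.4,110,-2.465+1.5708),(436.2,30.4,16.5,-2.465+1.5708)])
overlay('scene',im['scene'],(230,140,360,240),6,'o15.png',(436.2,30.4,-2.465),0,())
E
```

```text
t: 27.65
tcp_pos: [435.4, 30.9, 131.4]
orientation: [0.431, 0.902, 0.0, -0.0]
wrist_force: [-0.2, 0.0, 0.0]
opening: 67.0
[436.61461806  30.96792701  -2.46508891] 0.486388692022994
t 27.75 tcp [435.2  30.9 131.4] tipz 106.4 psi 2.2514 tilt 0.0002 open 66.5 q6 -2.33 F [-0.1 -0.6  0.3]
slide [-0.0020,0.0010,-0.0072] turn 0.0013  nrows>=1
slide [-0.0020,0.0010,0.1798] turn 0.0013  nrows>=2
```

View pics/o15.png

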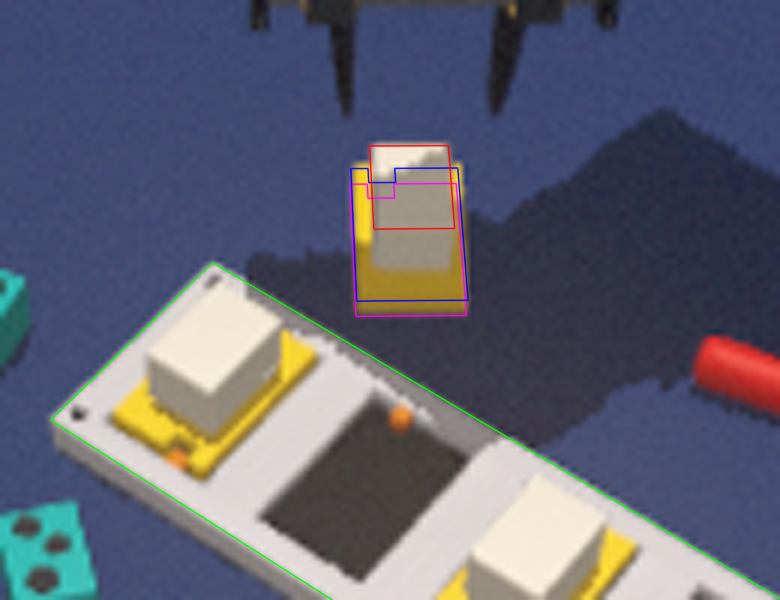

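```bash
python3 -m handwheel '{"slide":[[-0.002,0.001,0.09],[-0.002,0.001,0.17],[-0.002,0.001,0.18],[-0.002,0.001,0.18],[-0.002,0.001,0.18]],"turn":[0.001,0.001,0.001,0.001,0.001]}' 
python3 -m handwheel '{"slide":[[0,0,0.001],[0,0,0.001],[0,0,0.001],[0,0,0.001],[0,0,0.001],[0,0,0.001],[0,0,-0.04],[0,0,-0.12],[0,0,-0.18],[0,0,-0.18]],"turn":[0,0,0,0,0,0,0,0,0,0]}' -1 30
python3 - <<'E'
from h import *
plan([(*nest(2)[:2],105,0.01+1.5708)])
E
```

```text
t: 28.25
tcp_pos: [436.5, 29.9, 42.8]
orientation: [0.432, 0.902, 0.0, 0.001]
wrist_force: [0.4, 0.7, 0.5]
opening: 66.3
t: 29.25
tcp_pos: [437.1, 29.7, 134.5]
orientation: [0.432, 0.902, 0.001, 0.003]
wrist_force: [-0.9, 0.1, -2.5]
opening: 40.3
t 29.25 tcp [437.1  29.7 134.5] tipz 109.5 psi 2.2475 tilt 0.0056 open 40.3 q6 -2.33 F [-0.9  0.1 -2.5]
slide [-0.0513,0.3257,0.0091] turn 0.2122  nrows>=5
```

```bash
python3 -m handwheel '{"slide":[[-0.01,0.05,0.0],[-0.051,0.326,0.0],[-0.051,0.326,0.0],[-0.051,0.326,0.0],[-0.051,0.326,0.0],[-0.051,0.326,0.0],[-0.051,0.326,0.0],[-0.051,0.326,0.03],[-0.051,0.326,0.11],[-0.051,0.326,0.131],[-0.051,0.326,0.131],[-0.051,0.326,0.131]],"turn":[0.04,0.212,0.212,0.212,0.212,0.212,0.212,0.212,0.212,0.212,0.212,0.212]}'
python3 - <<'E'
from h import *
plan([(*nest(2)[:2],27,0.01+1.5708)])
s=monitor.sense();p=s['tcp_pos']
im=cam('scene')['pixels'];save('scene16.png',im)
overlay('scene',im,(240,150,370,250),6,'o16.png',(p[0],p[1],0.01+np.pi),p[2]-42,(2,))
E
```

```text
t: 30.45
tcp_pos: [579.2, 111.8, 67.0]
orientation: [0.703, 0.711, 0.0, 0.0]
wrist_force: [-0.1, -0.2, -2.4]
opening: 40.0
t 30.45 tcp [579.2 111.8  67. ] tipz 42.0 psi 1.5818 tilt 0.0006 open 40.0 q6 -1.50 F [-0.1 -0.2 -2.4]
slide [-0.0001,0.0016,0.0300] turn 0.0003  nrows>=1
```

View pics/o16.png

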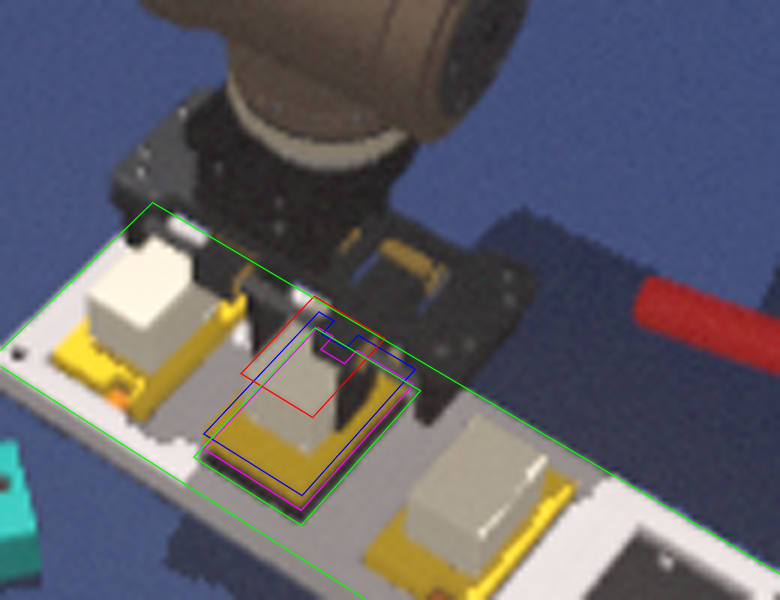

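The end facing the camera has no notch, so the notch faces −x, toward nest C's key. The overlay fits, so I'll lower it.

```bash
python3 -m handwheel '{"slide":[[0,0.002,0.008],[0,0.002,0.016],[0,0.002,0.024],[0,0.002,0.03],[0,0.002,0.03],[0,0.002,0.03]],"turn":[0,0,0,0,0,0]}'
python3 - <<'E'
from h import *
plan([(*nest(2)[:2],27,0.01+1.5708)])
p=monitor.sense()['tcp_pos']
im=cam('scene')['pixels'];save('scene17.png',im)
overlay('scene',im,(240,150,370,250),6,'o17.png',(p[0],p[1],0.01+np.pi),10,())
E
```

```text
t: 31.1
tcp_pos: [580.1, 112.0, 51.4]
orientation: [0.703, 0.711, 0.0, 0.0]
wrist_force: [-1.8, -0.1, 3.7]
opening: 39.6
t 31.10 tcp [580.1 112.   51.4] tipz 26.4 psi 1.5814 tilt 0.0004 open 39.6 q6 -1.50 F [-1.8 -0.1  3.7]
slide [-0.0005,0.0000,-0.0011] turn 0.0002  nrows>=1
```

View pics/o17.png

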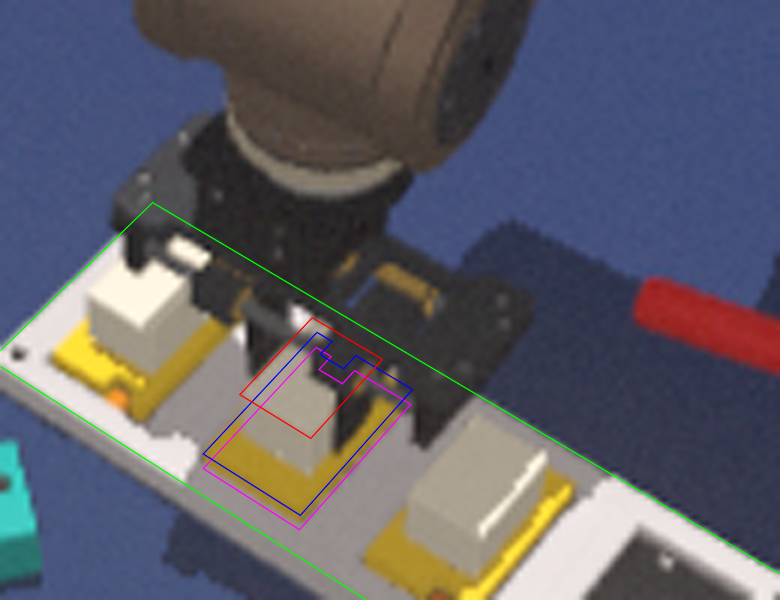

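```bash
python3 -m handwheel '{"slide":[[0,0,-0.001],[0,0,-0.001],[0,0,-0.001],[0,0,-0.03],[0,0,-0.12],[0,0,-0.18],[0,0,-0.18]],"turn":[0,0,0,0,0,0,0]}' 0.2 30
python3 - <<'E'
from h import *
for n in('scene','top'):
    im=cam(n)['pixels'];save(n+'18.png',im)
    for e in vision.masks_of(n,'start_top')[:2]: print(n,np.round(e['point'],1),e['confidence'],e['region'].sum(), np.round(unproj(n,e['point'],30),1))
    for e in vision.spot_point(n,'start_top')[:2]: print(n,np.round(e['point'],1),e['confidence'],np.round(unproj(n,e['point'],30),1))
    if n=='top': crop(im,125,205,165,245,12,'btop.png')
    else: crop(im,370,250,420,300,10,'bsc.png')
    b,g,r=[im[...,i].astype(int) for i in range(3)]
    m=((g>80)&(g>1.8*r)&(g>1.5*b)).astype(np.uint8)
    k,l,st,c=cv2.connectedComponentsWithStats(m); print([(st[i],c[i]) for i in range(1,k) if st[i,4]>20])
plan([(560,435,110,None)])
E
```

```text
t: 31.85
tcp_pos: [581.6, 112.2, 146.1]
orientation: [0.703, 0.711, 0.003, 0.002]
wrist_force: [-0.5, 0.2, -1.1]
opening: 57.2
scene [288.1 284.2] 0.61 882 [[748.6 228.1  30. ]]
scene [396.7 271.9] 0.48 133 [[549.2 427.5  30. ]]
scene [396.3 269.1] 0.6 [[542.5 422.8  30. ]]
scene [341.8 256.4] 0.22 [[597.3 291.1  30. ]]
[(array([390, 269,  12,  11, 108], dtype=int32), array([395.67592593, 274.08333333]))]
top [146.9 228.1] 0.66 114 [[542.1 413.5  30. ]]
top [301.3 215.9] 0.75 [[573.4  15.5  30. ]]
top [144.8 226.7] 0.68 [[545.7 419.2  30. ]]
[(array([138, 221,  12,  12, 106], dtype=int32), array([143.82075472, 226.4245283 ]))]
t 32.15 tcp [579.5 111.9 140.2] tipz 115.2 psi 1.5813 tilt 0.0018 open 56.8 q6 -1.50 F [-0.5  0.3 -0.6]
slide [0.6466,-0.0323,0.0104] turn 0.0000  nrows>=7
```

View pics/btop.png

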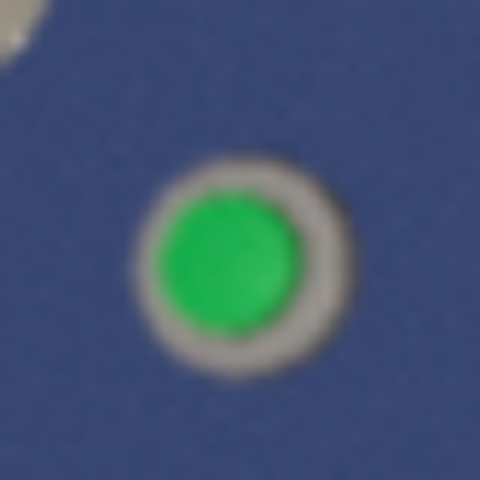

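View pics/bsc.png

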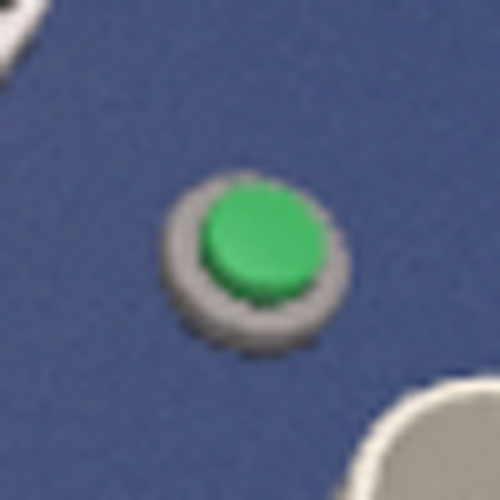

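View pics/scene18.png

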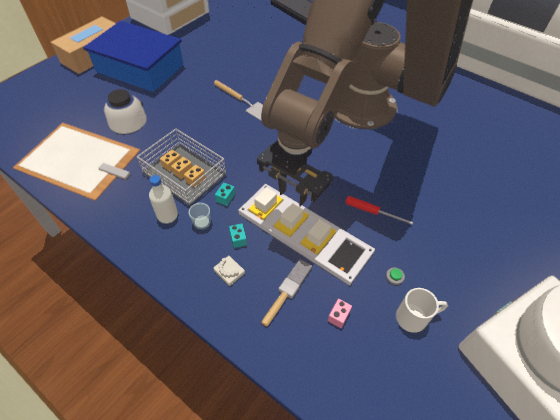

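Run:
```python
from h import *
for z in (15,18,21,24,27,30):
    print(z,np.round(unproj('top',[143.5,226.4],z)[0],1),np.round(unproj('scene',[395.95,273.05],z)[0],1))
im=cv2.imread('pics/scene18.png')
overlay('scene',im,(235,170,365,270),6,'o18.png',None,0,())
```

```text
15 [547.8 428.3  15. ] [543.9 426.6  15. ]
18 [547.5 427.2  18. ] [545.8 426.8  18. ]
21 [547.3 426.1  21. ] [547.7 427.   21. ]
24 [547. 425.  24.] [549.5 427.2  24. ]
27 [546.7 423.8  27. ] [551.4 427.4  27. ]
30 [546.4 422.7  30. ] [553.3 427.5  30. ]
```

View pics/o18.png

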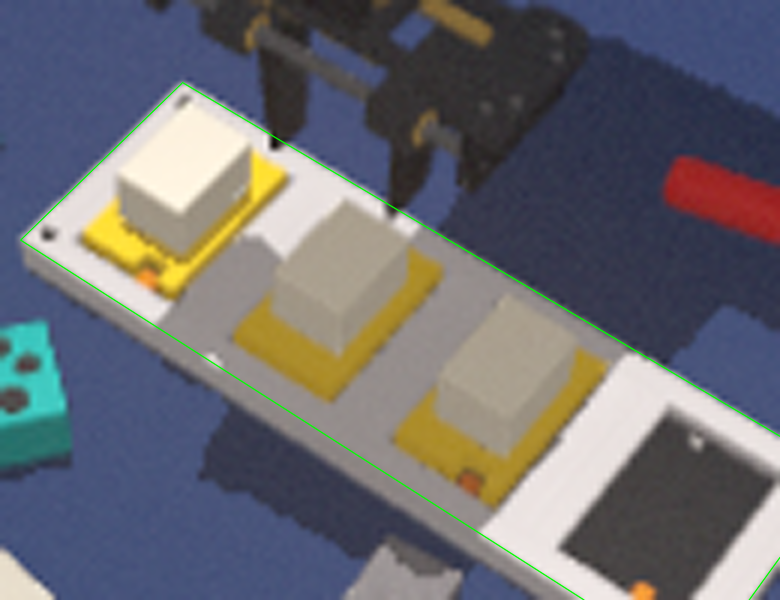

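All three blanks are flush, and nest A stays empty since there are only three blanks. Now the button, at top pixel (143.5,226.4) and scene pixel (396,273), which triangulates to (547,427,21).

```bash
python3 - <<'E'
from h import *
plan([(547.3,426.5,80,2.48)])
E
python3 -m handwheel '{"slide":[[0.06,-0.006,0],[0.628,-0.071,0.05],[0.628,-0.071,0.05],[0.628,-0.071,0.05],[0.628,-0.071,0.05],[0.628,-0.071,0.05],[0.628,-0.071,0.05],[0.628,-0.071,0.05],[0.628,-0.071,0.05],[0.628,-0.071,0.05],[0.628,-0.071,0.05]],"turn":[-0.04,-0.286,-0.286,-0.286,-0.286,-0.286,-0.286,-0.286,-0.286,-0.286,-0.286]}' -1 20
python3 - <<'E'
from h import *
plan([(547.3,426.5,35,2.48)])
E
```

```text
t 32.15 tcp [579.5 111.9 140.2] tipz 115.2 psi 1.5813 tilt 0.0018 open 56.8 q6 -1.50 F [-0.5  0.3 -0.6]
slide [0.6299,-0.0579,0.0704] turn -0.2861  nrows>=7
t: 33.25
tcp_pos: [541.6, 424.3, 116.1]
orientation: [0.326, 0.945, -0.0, -0.0]
wrist_force: [-0.3, -0.1, 0.4]
opening: 0.2
t 33.25 tcp [541.6 424.3 116.1] tipz 91.1 psi 2.4781 tilt 0.0003 open 0.2 q6 -1.91 F [-0.3 -0.1  0.4]
slide [-0.0062,0.0105,0.1123] turn -0.0006  nrows>=2
```

```bash
python3 -m handwheel '{"slide":[[-0.006,0.0105,0],[-0.006,0.0105,0.06],[-0.006,0.0105,0.112],[-0.006,0.0105,0.112],[-0.006,0.0105,0.112],[-0.006,0.0105,0.112]],"turn":[0,0,0,0,0,0]}'
python3 - <<'E'
from h import *
plan([(547.3,426.5,14.5,2.48)])
for n in('scene','top'):
    im=cam(n)['pixels'];save(n+'19.png',im)
    if n=='scene': crop(im,350,220,440,300,7,'b19.png')
E
```

```text
t: 33.85
tcp_pos: [547.6, 428.1, 61.8]
orientation: [0.325, 0.946, 0.001, 0.001]
wrist_force: [0.0, 0.0, 0.2]
opening: 0.5
t 33.85 tcp [547.6 428.1  61.8] tipz 36.8 psi 2.4795 tilt 0.0022 open 0.5 q6 -1.91 F [0.  0.  0.2]
slide [-0.0015,-0.0028,0.0445] turn -0.0001  nrows>=1
```

View pics/b19.png

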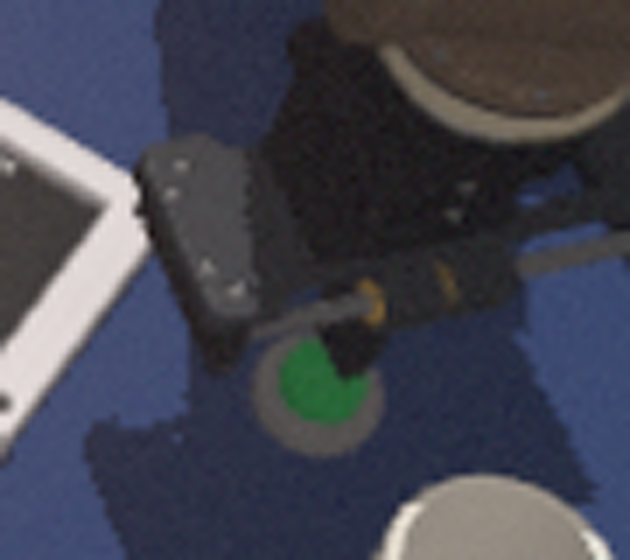

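Run:
```python
from h import *
p=monitor.sense()['tcp_pos']
for d in (-12,0,12):
  for e in(-10,0,10):
    X=np.array([np.cos(2.48),np.sin(2.48)]);Y=np.array([np.sin(2.48),-np.cos(2.48)])
    q=p[:2]+d*X+e*Y
    print(d,e,np.round((proj('scene',[[*q,p[2]-25]])[0]-[350,220]+.5)*7),np.round(proj('top',[[*q,p[2]-25]])[0],1))
im=cv2.imread('pics/top19.png');crop(im,100,190,190,260,8,'b19t.png')
im=cv2.imread('pics/scene19.png');crop(im,375,250,425,290,15,'b19s.png')
```

```text
-12 -10 [297. 339.] [146.4 224.5]
-12 0 [309. 363.] [143.5 222.1]
-12 10 [320. 386.] [140.6 219.8]
0 -10 [328. 332.] [143.4 228.2]
0 0 [339. 356.] [140.5 225.8]
0 10 [350. 379.] [137.7 223.4]
12 -10 [358. 325.] [140.4 231.9]
12 0 [369. 348.] [137.6 229.5]
12 10 [380. 372.] [134.7 227.1]
```

View pics/b19t.png

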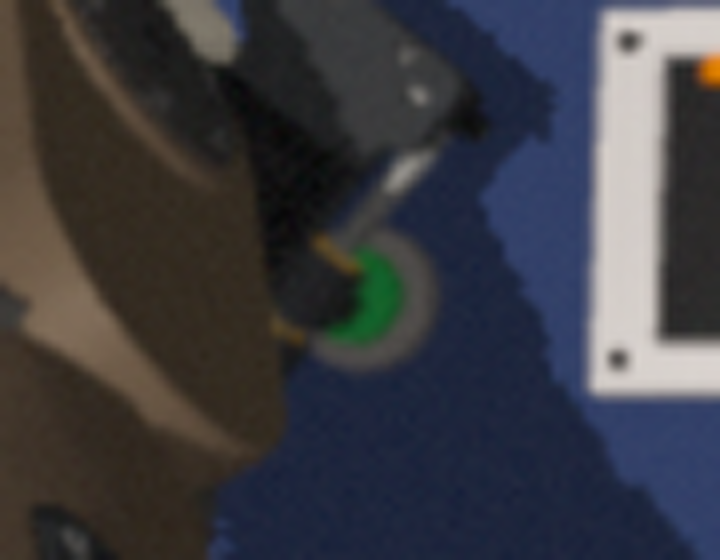

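View pics/b19s.png

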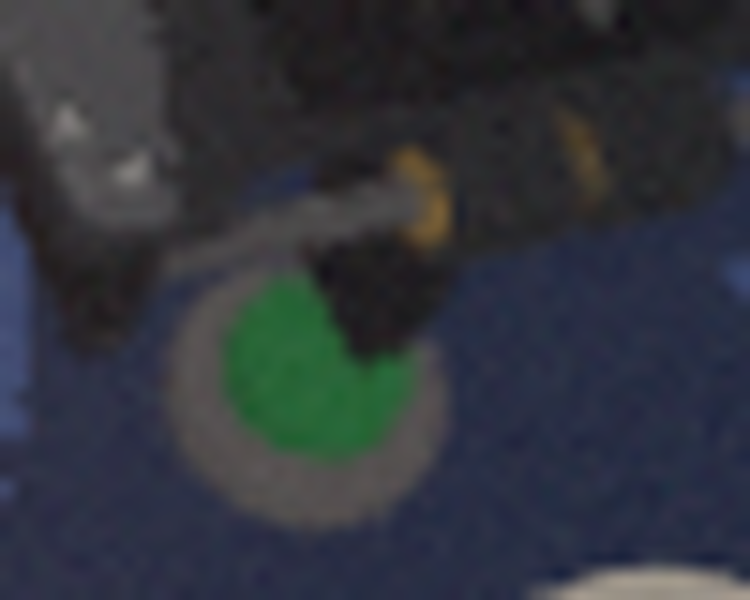

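Closed fingertips at crop (352,372) match the projected tip, just above the button. I'll press in small steps and watch the force.

```bash
python3 -m handwheel '{"slide":[[-0.001,-0.002,0.01],[-0.001,-0.002,0.02],[-0.001,-0.002,0.026],[-0.001,-0.002,0.03],[-0.001,-0.002,0.03]],"turn":[0,0,0,0,0]}'
python3 -m handwheel '{"slide":[[0,0,0.002],[0,0,0.004],[0,0,0.006],[0,0,0.006]],"turn":[0,0,0,0]}'
python3 -c "
from h import *
plan([(547.3,426.5,14.5,2.48)])"
```

```text
t: 34.45
tcp_pos: [546.4, 426.7, 44.9]
orientation: [0.325, 0.946, -0.0, -0.0]
wrist_force: [-0.5, -1.3, 2.7]
opening: 0.4
t: 34.85
tcp_pos: [546.4, 426.7, 42.2]
orientation: [0.325, 0.946, -0.0, -0.0]
wrist_force: [-1.7, -2.1, 4.0]
opening: 0.5
t 34.85 tcp [546.4 426.7  42.2] tipz 17.2 psi 2.4799 tilt 0.0001 open 0.5 q6 -1.91 F [-1.7 -2.1  4. ]
slide [-0.0016,0.0007,0.0054] turn -0.0000  nrows>=1
```

```bash
python3 -m handwheel '{"slide":[[0,0,0.002],[0,0,0.004],[0,0,0.004]],"turn":[0,0,0]}'
python3 -m handwheel '{"slide":[[0,0,0.001],[0,0,0.002],[0,0,0.002]],"turn":[0,0,0]}'
```

```text
t: 35.15
tcp_pos: [546.5, 426.7, 41.2]
orientation: [0.325, 0.946, 0.0, 0.0]
wrist_force: [-5.6, -4.3, 12.8]
opening: 0.5
t: 35.45
tcp_pos: [546.5, 426.8, 41.0]
orientation: [0.325, 0.946, 0.0, 0.0]
wrist_force: [-6.9, -6.4, 20.4]
opening: 0.5
```

```bash
python3 -m handwheel '{"slide":[[0,0,0.001],[0,0,0.001],[0,0,0.001],[0,0,0.001]],"turn":[0,0,0,0]}'
python3 - <<'E'
from h import *
im=cam('scene')['pixels'];save('scene20.png',im);crop(im,375,250,425,290,15,'b20s.png')
E
```

```text
t: 35.85
tcp_pos: [546.5, 426.8, 41.0]
orientation: [0.325, 0.946, 0.0, 0.0]
wrist_force: [-8.3, -6.8, 23.7]
opening: 0.6
```

View pics/b20s.png

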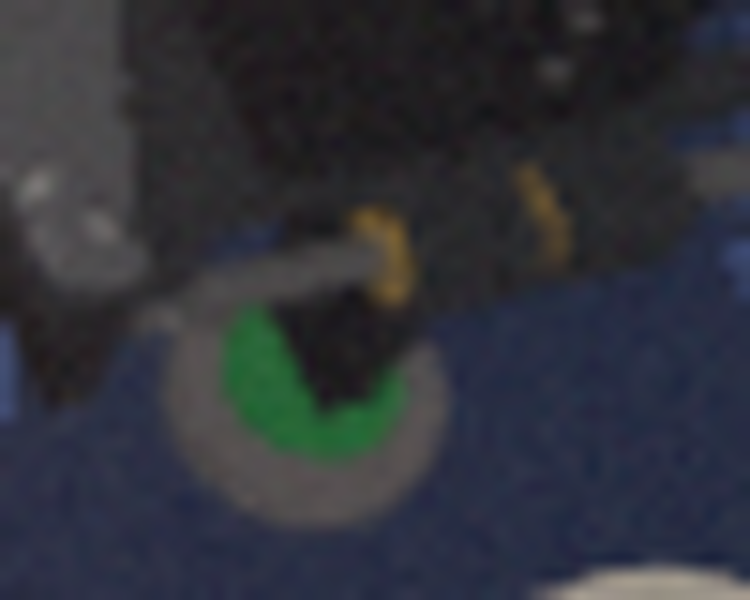

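The fingertips press within the green cap. The cap is at its hard stop: 24 N with no further travel, after about 6 mm. Now I'll retreat.

```bash
python3 -m handwheel '{"slide":[[0,0,-0.01],[0,0,-0.06],[0,0,-0.15],[0,0,-0.25],[0,0,-0.33],[0,0.0,-0.33],[0,0.0,-0.33]],"turn":[0,0,0,0,0,0,0]}'
python3 - <<'E'
from h import *
plan([(450,330,190,None),(330,440,190,None)])
E
```

```text
t: 36.6
tcp_pos: [546.7, 426.9, 204.2]
orientation: [0.325, 0.946, 0.001, 0.001]
wrist_force: [-0.6, 0.2, -0.3]
opening: 0.7
t 36.60 tcp [546.7 426.9 204.2] tipz 179.2 psi 2.4799 tilt 0.0021 open 0.7 q6 -1.91 F [-0.6  0.2 -0.3]
slide [0.0335,-0.2718,-0.0216] turn 0.0000  nrows>=3
slide [0.3580,-0.2457,-0.0216] turn 0.0000  nrows>=5
```

```bash
python3 -m handwheel '{"slide":[[0.05,-0.03,-0.02],[0.358,-0.246,-0.022],[0.358,-0.246,-0.022],[0.358,-0.246,-0.022],[0.358,-0.246,-0.022],[0.358,-0.246,-0.022],[0.358,-0.246,-0.022],[0.358,-0.246,-0.022],[0.358,-0.246,-0.022]],"turn":[0,0,0,0,0,0,0,0,0]}'
python3 - <<'E'
from h import *
im={n:cam(n)['pixels'] for n in('top','scene')}
for n in im: save(n+'21.png',im[n])
crop(im['top'],165,180,330,250,4.8,'f_top.png')
crop(im['scene'],230,180,380,285,5,'f_sc.png')
for i,a in ((1,0),(2,np.pi),(3,0)):
    p0=(*nest(i)[:2],ST[2]+a)
    print(i,np.round(p0,2))
E
```

```text
t: 37.5
tcp_pos: [330.7, 439.6, 213.9]
orientation: [0.325, 0.946, -0.0, -0.0]
wrist_force: [0.2, -0.8, -0.2]
opening: 0.2
1 [5.7914e+02 2.0370e+02 1.0000e-02]
2 [580.06 111.7    3.15]
3 [5.8098e+02 1.9710e+01 1.0000e-02]
```

View pics/f_top.png

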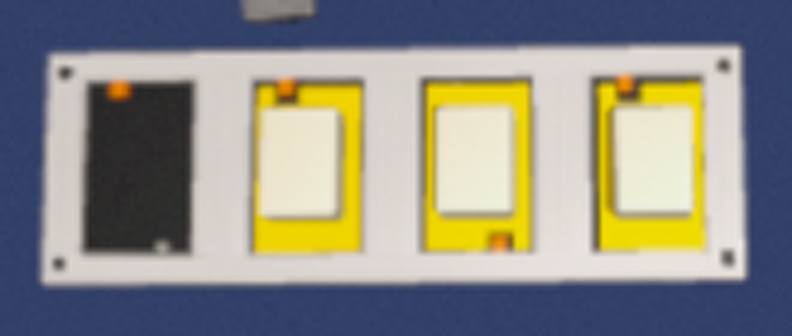

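View pics/f_sc.png

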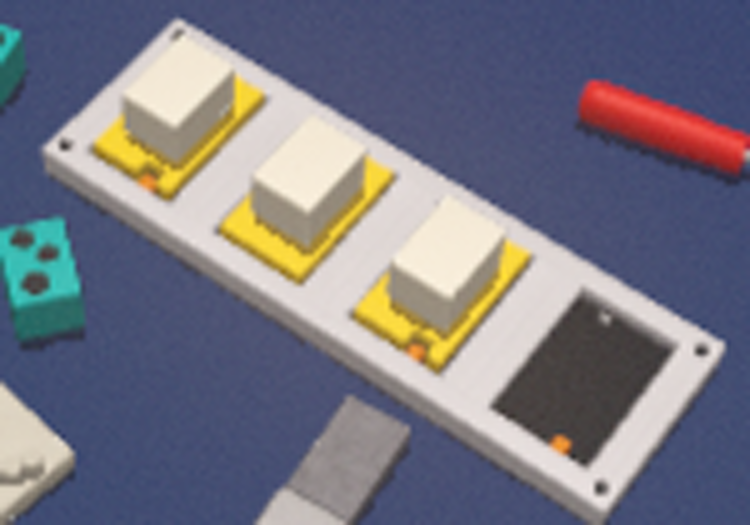

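View pics/top21.png

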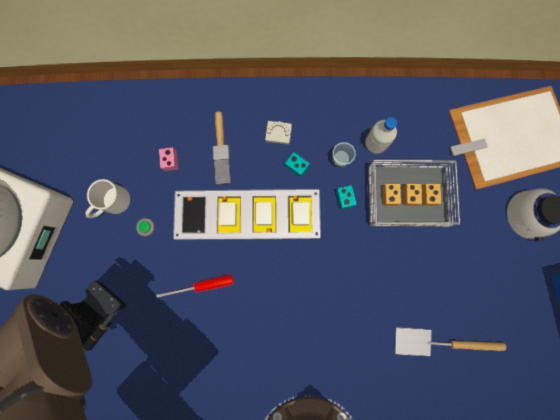

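View pics/scene21.png

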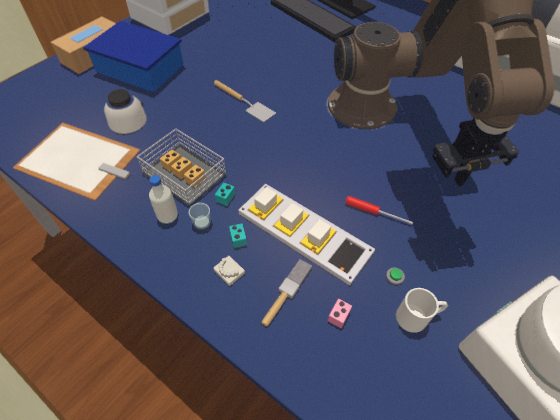

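Final pictures: three blanks are flush with the keys in their notches at top (229,214), (264,214) and (300,213). The remnants are in the basket at (393,194), (414,194) and (433,194). The bystanders and look-alikes are where they were.

```bash
python3 -c "
from h import *
print(ticket.job_done())"
```

```text
the job is handed in; nothing more can be done
None
```

The job is done and handed in at about 38 s of the 210 s allowed.

- **Remnants:** I moved the three amber remnants from the station into the scrap basket. The turquoise and pink look-alikes were not touched.
- **Blanks:** Each of the three blanks went into its own nest, notch over the key. One nest stays empty, because only three blanks were present.
- **Button:** I pressed the start button until it stopped. It gave about 6 mm of travel, then the force rose to 24 N with no further movement. That the button was fully down is inferred from this, since I had no direct reading of it.

The last pictures from both cameras show the plates flush in their nests with the keys in the notches. They also show the remnants lying flat in the basket and the other things where they started.

Some vision readings disagreed:
- The point detector was off by 1–2 cm on some things and gave a few false hits.
- My outline fits from the two cameras differed by 1–4 mm, and they failed when the arm blocked the view. In those cases I checked with overlays and wrist force instead.

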